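# Change the batch on the sample warming plate

## Task

Change over the lidded sample pots on the warming plate. First shut the hot water (the valve with the one-sided lever) fully; then, with both waters off, slide every finished pot from the dark heated strip onto a ring of the bright cooling strip behind it, and slide every new pot from the near waiting row onto a ring of the heated strip, each upright inside its own ring and without ever lifting a pot off the plate. When all pots stand in place, open both the hot and the cold water valve fully, each to its stop, and leave the other things on the bench alone.

Things in the scene. Friction and masses are not known exactly. Their poses are not given: they have to be found in the camera images.
- heat_1 (a point): centre of marked ring 1 (97 mm across, printed flat; 1 leftmost, 3 rightmost seen from the robot) on the heated strip (the dark strip, middle row) of the warming plate, at the height of the plate's top. The plate is fixed, 340 x 370 x 12 mm, its top flat and 12 mm above the worktop; rows of rings: waiting (white, nearest the robot), heated, cooling, 105 mm apart along the point's x axis; the three lanes lie 115 mm apart along its y axis.
- heat_2 (a point): centre of marked ring 2 (97 mm across, printed flat; 1 leftmost, 3 rightmost seen from the robot) on the heated strip (the dark strip, middle row) of the warming plate, at the height of the plate's top.
- heat_3 (a point): centre of marked ring 3 (97 mm across, printed flat; 1 leftmost, 3 rightmost seen from the robot) on the heated strip (the dark strip, middle row) of the warming plate, at the height of the plate's top.
- cool_1 (a point): centre of marked ring 1 (97 mm across, printed flat; 1 leftmost, 3 rightmost seen from the robot) on the cooling strip (the bright metal strip, row farthest from the robot) of the warming plate, at the height of the plate's top.
- cool_2 (a point): centre of marked ring 2 (97 mm across, printed flat; 1 leftmost, 3 rightmost seen from the robot) on the cooling strip (the bright metal strip, row farthest from the robot) of the warming plate, at the height of the plate's top.
- cool_3 (a point): centre of marked ring 3 (97 mm across, printed flat; 1 leftmost, 3 rightmost seen from the robot) on the cooling strip (the bright metal strip, row farthest from the robot) of the warming plate, at the height of the plate's top.
- done_1_mid (a point): low stainless lidded pot, 84 mm across, 40 mm high to its fixed lid, with a round black knob 26 mm across from 42 to 72 mm above the underside; 0.3 kg; friction on the plate about 0.45. This point: on its axis, 36 mm above the underside, z up. A finished pot, on the heated strip at the start; two or three of the three exist, the others are absent.
- done_2_mid (a point): low stainless lidded pot, 84 mm across, 40 mm high to its fixed lid, with a round black knob 26 mm across from 42 to 72 mm above the underside; 0.3 kg; friction on the plate about 0.45. This point: on its axis, 36 mm above the underside, z up. A finished pot, on the heated strip at the start; two or three of the three exist, the others are absent.
- done_3_mid (a point): low stainless lidded pot, 84 mm across, 40 mm high to its fixed lid, with a round black knob 26 mm across from 42 to 72 mm above the underside; 0.3 kg; friction on the plate about 0.45. This point: on its axis, 36 mm above the underside, z up. A finished pot, on the heated strip at the start; two or three of the three exist, the others are absent.
- new_1_mid (a point): low stainless lidded pot, 84 mm across, 40 mm high to its fixed lid, with a round black knob 26 mm across from 42 to 72 mm above the underside; 0.3 kg; friction on the plate about 0.45. This point: on its axis, 36 mm above the underside, z up. A new pot, on the waiting row at the start; two or three of the three exist, the others are absent.
- new_2_mid (a point): low stainless lidded pot, 84 mm across, 40 mm high to its fixed lid, with a round black knob 26 mm across from 42 to 72 mm above the underside; 0.3 kg; friction on the plate about 0.45. This point: on its axis, 36 mm above the underside, z up. A new pot, on the waiting row at the start; two or three of the three exist, the others are absent.
- new_3_mid (a point): low stainless lidded pot, 84 mm across, 40 mm high to its fixed lid, with a round black knob 26 mm across from 42 to 72 mm above the underside; 0.3 kg; friction on the plate about 0.45. This point: on its axis, 36 mm above the underside, z up. A new pot, on the waiting row at the start; two or three of the three exist, the others are absent.
- hot_handle (a joint): turn of the hot-water valve's handle: 0 = shut, handle across the pipe, at a hard stop; 1.571 = fully open, handle in line with the pipe, at the other hard stop. It grows clockwise seen from above; it turns with friction of 0.12 N m and stays where it is left.
- hot_axis (a point): point on the turning axis (vertical) of the hot-water valve's handle, 120 mm above the worktop, half-way up the handle; its x axis runs along the pipe. The hot-water valve is the one with the one-sided lever. Its valve is a steel pipe 22 mm thick bent up out of the worktop on two legs 140 mm apart, the level run 60 mm up, a ball valve in its middle. One valve stands to the left of the plate and one to the right; which is where varies.
- hot_grip (a point): middle of the hot-water lever's rubber grip, 67 mm from the turning axis and 120 mm above the worktop; moves with the lever. The grip is 13 mm wide, 16 mm high and runs from 34 to 100 mm from the axis.
- cold_handle (a joint): turn of the cold-water valve's handle: 0 = shut, bar across the pipe, at a hard stop; 1.571 = fully open, bar in line with the pipe, at the other hard stop. It grows clockwise seen from above; it turns with friction of 0.12 N m and stays where it is left.
- cold_axis (a point): point on the turning axis (vertical) of the cold-water valve's handle, 120 mm above the worktop, half-way up the handle; its x axis runs along the pipe. The cold-water valve is the one with the two-sided bar handle (T handle). Its valve is a steel pipe 22 mm thick bent up out of the worktop on two legs 140 mm apart, the level run 60 mm up, a ball valve in its middle. One valve stands to the left of the plate and one to the right; which is where varies.
- cold_grip (a point): middle of one arm of the cold-water bar handle, 36 mm from the turning axis and 120 mm above the worktop; moves with the handle. The rubber bar is 13 mm wide, 16 mm high and 110 mm long, centred on the axis.
- tape: roll of adhesive tape, 100 mm across, 25 mm high, lying flat on the left of the bench; origin at the centre of its underside. A bystander: leave it alone.
- funnel: small glass funnel, 69 mm across, 90 mm high, standing on its rim; origin at the centre of its underside. A bystander: leave it alone.
Mind the look-alikes: they are no part of the job. Leave any turquoise or yellow look-alike of the part that bears new_3_mid alone. What is shaped like the part that bears done_2_mid but orange is not meant.

How it is judged:
On the way, in this order (a step that is already met when the one before it is completed fails the run):
1. hot water shut fully (lever across the pipe), cold water still off (value of joint hot_handle below 0.07 rad and value of joint cold_handle below 0.15 rad), for 0.2 s.
2. all finished pots on cooling rings and all new pots on heated rings, both waters still off ((horizontal distance between done_1_mid and cool_1 below 0.015 m or horizontal distance between done_1_mid and cool_2 below 0.015 m or horizontal distance between done_1_mid and cool_3 below 0.015 m) and (horizontal distance between done_2_mid and cool_1 below 0.015 m or horizontal distance between done_2_mid and cool_2 below 0.015 m or horizontal distance between done_2_mid and cool_3 below 0.015 m) and (horizontal distance between done_3_mid and cool_1 below 0.015 m or horizontal distance between done_3_mid and cool_2 below 0.015 m or horizontal distance between done_3_mid and cool_3 below 0.015 m) and (horizontal distance between new_1_mid and heat_1 below 0.015 m or horizontal distance between new_1_mid and heat_2 below 0.015 m or horizontal distance between new_1_mid and heat_3 below 0.015 m) and (horizontal distance between new_2_mid and heat_1 below 0.015 m or horizontal distance between new_2_mid and heat_2 below 0.015 m or horizontal distance between new_2_mid and heat_3 below 0.015 m) and (horizontal distance between new_3_mid and heat_1 below 0.015 m or horizontal distance between new_3_mid and heat_2 below 0.015 m or horizontal distance between new_3_mid and heat_3 below 0.015 m) and angle between each of done_1_mid, done_2_mid, done_3_mid, new_1_mid, new_2_mid, new_3_mid's own z axis and vertical below 0.1 rad and value of joint each of hot_handle, cold_handle below 0.15 rad), for 0.2 s.
At the end, for the whole second after the job is handed in: Every finished pot stands upright within 15 mm of the centre of a cooling ring and every new pot within 15 mm of the centre of a heated ring, at rest; both valve handles are within 0.07 rad of their open stops ((horizontal distance between done_1_mid and cool_1 below 0.015 m or horizontal distance between done_1_mid and cool_2 below 0.015 m or horizontal distance between done_1_mid and cool_3 below 0.015 m) and (horizontal distance between done_2_mid and cool_1 below 0.015 m or horizontal distance between done_2_mid and cool_2 below 0.015 m or horizontal distance between done_2_mid and cool_3 below 0.015 m) and (horizontal distance between done_3_mid and cool_1 below 0.015 m or horizontal distance between done_3_mid and cool_2 below 0.015 m or horizontal distance between done_3_mid and cool_3 below 0.015 m) and (horizontal distance between new_1_mid and heat_1 below 0.015 m or horizontal distance between new_1_mid and heat_2 below 0.015 m or horizontal distance between new_1_mid and heat_3 below 0.015 m) and (horizontal distance between new_2_mid and heat_1 below 0.015 m or horizontal distance between new_2_mid and heat_2 below 0.015 m or horizontal distance between new_2_mid and heat_3 below 0.015 m) and (horizontal distance between new_3_mid and heat_1 below 0.015 m or horizontal distance between new_3_mid and heat_2 below 0.015 m or horizontal distance between new_3_mid and heat_3 below 0.015 m) and angle between each of done_1_mid, done_2_mid, done_3_mid, new_1_mid, new_2_mid, new_3_mid's own z axis and vertical below 0.1 rad and value of joint each of hot_handle, cold_handle above 1.5 rad and linear speed of each of done_1, done_2, done_3, new_1, new_2, new_3 below 0.02 m/s); the robot touches nothing.
It fails at once if a pot is lifted more than 15 mm off the plate (height (world z) of any of done_1_mid, done_2_mid, done_3_mid, new_1_mid, new_2_mid, new_3_mid above 0.063 m).
It fails at once if a pot is knocked over (angle between any of done_1_mid, done_2_mid, done_3_mid, new_1_mid, new_2_mid, new_3_mid's own z axis and vertical above 0.7 rad).
It fails at once if a bystander (tape roll, funnel) is moved more than 30 mm (distance of any of tape, funnel from where it was at the start of the episode above 0.03 m).
Of done_1, done_2, done_3 only 2 to 3 are there at a start; the rules pass over those that are not, and their reading is None.
Of new_1, new_2, new_3 only 2 to 3 are there at a start; the rules pass over those that are not, and their reading is None.
At some moment in a run one of done_1, done_2, done_3, new_1, new_2, new_3 may be knocked a few centimetres aside while the robot is not near it.
Once in a run the grip may slacken for a moment while it holds something.
It also fails if it takes over 210 s, if anything falls off the work surface, if the arm or the gripper's body presses on something with over 40 N, if the wrist force passes 120 N, or if a joint passes its speed limit or range.

## Robot

A 6-joint arm with a two-finger parallel gripper is mounted at the origin on a cart in front of the work surface, level with it; the furniture and walls round the work are solid. World frame = base frame: x ahead of the robot, y to its left, z up, the work surface at z = 0. Lengths are in m, angles in rad, forces in N, time in s.
With the tool pointing down it reaches from about 0.425 to 0.95 m from the base axis. Payload 3.5 kg.
Tool frame: the origin (TCP) lies at the very end of the fingers, on their centre line; the grasp point (between the pads) lies 19 mm behind it; z points along the fingers, y is the direction in which the jaws open and shut (so a half turn about z gives the same grasp; the last joint's range is limited). The gripper opens to 85 mm and grips with 20 to 120 N. Pads are 22 mm wide; open, the fingers measure 114 mm over their backs; the gripper's body (76 mm by 85 mm) begins 54 mm behind the grasp point. The pads swing forward as they close: fully open they stand 13 mm farther back than shut.
Start: joints at [-1.483, 0.286, 1.577, -0, 1.279, -0.15], TCP at [0.159, -0.656, 0.231] pointing down, gripper open.
Joint ranges: [-2.77, 2.77], [-0.9, 2.22], [0.21, 2.48], [-1.53, 4.67], [0.24, 2.81], [-2.84, 2.84]. Speed limits (rad/s): [2.79, 2.79, 3.14, 3.14, 3.14, 3.14].

## Interface

Orientations are given as a unit quaternion [x, y, z, w].
In Python, from plant import get_state, read_camera, get_calibration, ticket, search_frame, cut_out, pinpoint gives the robot as it stands.
- The arm moves only by the tool move_arm, never from a script. Its argument "plan" is a list that holds one entry, the list of rows, each a list of 7 numbers: the turn, a rotation vector about the tool's x, y, z in degrees, then the shift along the tool's x, y, z in m, then the finger opening in m, from 0 to 0.0854. In form: [[[ax, ay, az, x, y, z, hand], ...]]. A call has exactly 5 rows; each row is the pose to reach, as a shift and turn from the pose measured when the call began, along the tool's axes at that moment; what a row does not reach only later rows make up. A row lasts 1/8 s, in which the tool goes at most 62.5 mm and 10.7 degrees, less where a joint would pass 70% of its speed; a pose out of reach is approached as far as the arm can. A call with a gripper value outside its range is refused whole. The fingers move at their own pace and stop on an object; "force" is the grip in N (left out, the last holds). Time passes only in rows, so rows that repeat a pose let the fingers close, or fill a call up. It gives the time, the measured TCP pose, the force and the opening at its end, in the units of the state.
- get_state(): the state, without advancing time (a new reading comes with each control period).
- read_camera(name): name is "scene" or "side" or "wrist"; returns the picture (480x640x3 uint8, red, green, blue); there is no depth.
- get_calibration(name): a dict with "mtx" (3x3 intrinsics, pixels), "extrinsics" (4x4, takes a point from camera to world coordinates); the wrist camera has in their place "hand_eye" (4x4, takes a point from camera to tool coordinates, whose origin is the TCP and whose axes are the flange's). Camera axes: x right, y up, looking along -z (the intrinsics and any distortion apply to the point x, -y, -z); pixel columns grow to the right and rows downward; lengths in m; the calibration is good to about 2 mm. A picture is of the moment at which its call begins: read the wrist's pose just before it. get_calibration takes no time and is no camera call.
- ticket.sign_off(): hands the job in, once; it reports no verdict.
Trained networks look in the newest picture that a camera, given by its name, has taken for a name from the list of things; names that differ only in an ending like _2 or _b are one class to them, and where a whole thing is asked for, a point or a joint stands for the part that bears it (a point fixed in the world has none). Each returns a list of dicts, best first, with "p" (0 to 1); they miss things now and then, are a little off and sometimes report something else, mostly with a low value. They report only what shows in the picture. A call takes as long as a camera call. They do not tell look-alikes from the thing itself.
- search_frame(camera, query): "centre" ([column, row] in pixels, amid what is visible of it).
- cut_out(camera, query): "pixels" (480x640 bool, what is visible of it) and "centre" ([column, row] in pixels, amid what is visible of it).
- pinpoint(camera, query): "centre" ([column, row] in pixels: a listed point, or the origin of a listed thing).
The state is a dict: "time": time; "qpos": joint angles; "dq": joint speeds; "joint_efforts": joint torques, N m; "eef_pos": TCP position; "tcp_rot": TCP orientation; "contact_force": force on the tool from outside, world axes, zero at the start; "wrist_torque": the same for the moment, N m; "opening": opening from 0.0 (shut) to 1.0 (fully open).
Only numpy, scipy, OpenCV 4.12 (cv2) and the standard library are available. Lean on these libraries where they do the work, as an engineer would, in place of code of your own. Each camera call takes 0.05 s, during which the arm holds its last target.

## Working session

There is one attempt and no reset: what is moved stays moved. The work goes in short steps, Python scripts to look and compute and a tool call to move; the robot and the scene stay as the last step left them, time stands still between calls to the robot, and variables do not carry over. Pictures are saved under pics/ and viewed, and the job is handed in when it is done.

Besides the shell and the picture viewer there is one more tool, called after "Call:" by a JSON object that holds its "op" and its "data". move_arm: Moves the arm, as the interface text tells. Its arguments: {"type":"object","properties":{"plan":{"type":"array","items":{"type":"array","items":{"type":"array","items":{"type":"number"}}}},"force":{"type":"number"}},"required":["plan"]}

```bash
mkdir -p pics; ls; cat > h.py <<'E'
import numpy as np, cv2
from scipy.spatial.transform import Rotation as R
from plant import get_state, read_camera, get_calibration, ticket, search_frame, cut_out, pinpoint
def snap(c,name=None):
    im=read_camera(c)
    if name: cv2.imwrite('pics/'+name,cv2.cvtColor(im,cv2.COLOR_RGB2BGR))
    return im
def ext(c):
    cal=get_calibration(c)
    if 'extrinsics' in cal: return cal,np.array(cal['extrinsics'])
    s=get_state();T=np.eye(4);T[:3,:3]=R.from_quat(s['tcp_rot']).as_matrix();T[:3,3]=s['eef_pos']
    return cal,T@np.array(cal['hand_eye'])
def toplane(c,px,z):
    cal,T=ext(c);K=np.array(cal['mtx']);d=np.array(cal.get('dist',cal.get('distortion',np.zeros(5))),float)
    u=cv2.undistortPoints(np.array([[px]],float),K,d)[0,0]
    r=T[:3,:3]@np.array([u[0],-u[1],-1]);o=T[:3,3]
    return o+r*(z-o[2])/r[2]
def proj(c,p):
    cal,T=ext(c);K=np.array(cal['mtx']);d=np.array(cal.get('dist',cal.get('distortion',np.zeros(5))),float)
    q=np.linalg.inv(T)@np.append(p,1);q=np.array([q[0],-q[1],-q[2]])
    return cv2.projectPoints(q[None],np.zeros(3),np.zeros(3),K,d)[0][0,0]
E
python3 - <<'E'
from h import *
for c in ['scene','side','wrist']:
    snap(c,c+'0.png'); cal=get_calibration(c); print(c,{k:np.round(v,3).tolist() if not isinstance(v,str) else v for k,v in cal.items()})
print(get_state())
E
```

```text
pics
scene {'mtx': [[563.112, 0.0, 323.101], [0.0, 563.112, 241.299], [0.0, 0.0, 1.0]], 'extrinsics': [[-0.717, 0.367, -0.592, -0.371], [-0.697, -0.366, 0.617, 0.886], [0.01, 0.855, 0.519, 0.903], [0.0, 0.0, 0.0, 1.0]]}
side {'mtx': [[579.886, 0.0, 321.177], [0.0, 579.886, 238.973], [0.0, 0.0, 1.0]], 'extrinsics': [[0.921, 0.216, -0.323, -0.082], [-0.388, 0.501, -0.773, -1.547], [-0.005, 0.838, 0.546, 1.156], [0.0, 0.0, 0.0, 1.0]]}
wrist {'mtx': [[348.403, 0.0, 325.507], [0.0, 348.403, 243.328], [0.0, 0.0, 1.0]], 'hand_eye': [[0.0, 0.946, 0.324, 0.083], [1.0, -0.0, -0.0, 0.0], [-0.0, 0.324, -0.946, -0.144], [0.0, 0.0, 0.0, 1.0]]}
{'time': 0.15, 'qpos': array([-1.48297042e+00,  2.87014002e-01,  1.57782814e+00,  2.03585905e-05,
        1.27860956e+00, -1.50009760e-01]), 'dq': array([-1.31985229e-03, -2.74182999e-03, -4.12321000e-03, -2.19289680e-05,
       -1.49757122e-05,  9.65893962e-04]), 'joint_efforts': array([ 6.11737541e-04, -4.06601572e+01, -2.93140250e+01, -1.87523310e-04,
        3.97191674e-03, -6.11765785e-07]), 'eef_pos': array([ 0.15901201, -0.65548156,  0.23023719]), 'tcp_rot': array([ 9.92937523e-01,  1.18634784e-01,  3.86365301e-05, -9.28774278e-04]), 'contact_force': array([0.27061258, 0.68612726, 1.27526428]), 'wrist_torque': array([-0.00602727,  0.01967121, -0.01277301]), 'opening': 0.9960851012210049}
```

View pics/scene0.png

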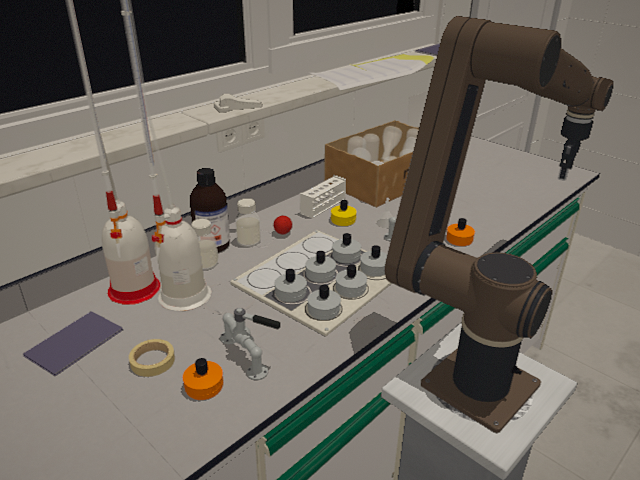

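View pics/side0.png

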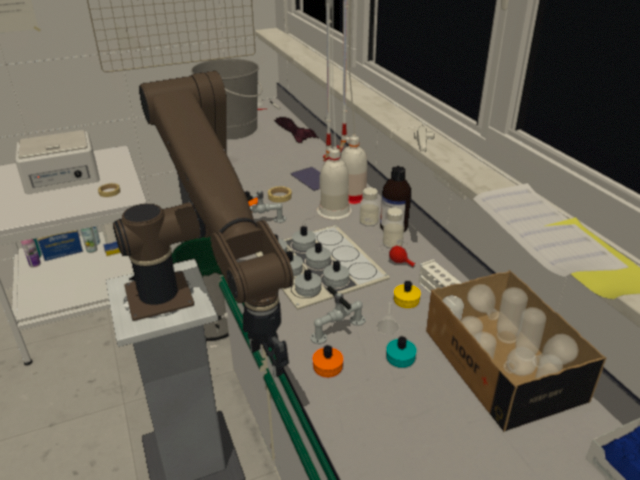

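View pics/wrist0.png

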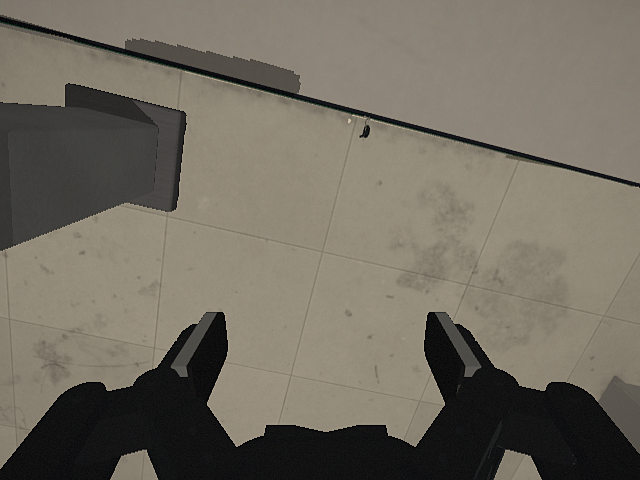

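The scene view shows the one-sided lever (hot) at about (262,320), left of the plate. It also shows six grey pots: the far row at (291,288), (320,268), (347,250) and the near row at (324,302), (351,281), (375,261). The T-bar valve (cold) is in the side view at (340,310). The orange, yellow and turquoise pots are look-alikes off the plate.

```bash
python3 - <<'E'
from h import *
Z={'heat_1':.012,'cool_1':.012,'done_1_mid':.048,'hot_axis':.12,'hot_grip':.12,'cold_axis':.12,'cold_grip':.12,'tape':0,'funnel':0}
for c in ['scene','side']:
    snap(c)
    for q,z in Z.items():
        for d in pinpoint(c,q):
            print(c,q,round(d['p'],2),np.round(d['centre'],1),np.round(toplane(c,d['centre'],z),3)[:2])
im=cv2.cvtColor(read_camera('scene'),cv2.COLOR_RGB2BGR);cv2.imwrite('pics/s1.png',cv2.resize(im[200:400,170:430],None,fx=3,fy=3))
im=cv2.cvtColor(read_camera('side'),cv2.COLOR_RGB2BGR);cv2.imwrite('pics/d1.png',cv2.resize(im[180:380,230:430],None,fx=3,fy=3))
E
```

```text
scene heat_1 0.96 [293.  293.3] [0.518 0.073]
scene heat_1 0.9 [321. 273.] [ 0.532 -0.047]
scene heat_1 0.72 [345.  255.6] [ 0.546 -0.162]
scene cool_1 0.97 [263.3 282.8] [0.61  0.097]
scene cool_1 0.63 [239.7 312.4] [0.555 0.223]
scene cool_1 0.59 [292.7 261. ] [ 0.633 -0.033]
scene done_1_mid 0.74 [290.8 280.7] [0.527 0.072]
scene hot_axis 0.55 [239.  313.7] [0.44  0.307]
scene hot_grip 0.57 [268.4 320.2] [0.377 0.276]
scene hot_grip 0.36 [153.1 360.5] [0.444 0.519]
scene tape 0.88 [153.2 362.4] [0.563 0.466]
scene funnel 0.69 [388.  221.6] [ 0.597 -0.429]
scene funnel 0.48 [319.4 258.6] [ 0.6  -0.11]
side heat_1 0.89 [332.3 279.1] [ 0.535 -0.162]
side heat_1 0.87 [305.5 244.8] [0.529 0.06 ]
side heat_1 0.78 [319.1 261.8] [ 0.533 -0.055]
side heat_1 0.18 [337.5 269.2] [ 0.573 -0.119]
side cool_1 0.75 [331.4 234.3] [0.642 0.087]
side cool_1 0.74 [337.2 297.3] [ 0.511 -0.255]
side cool_1 0.72 [348.5 251.3] [ 0.652 -0.037]
side cool_1 0.7 [362.2 270.2] [ 0.647 -0.157]
side done_1_mid 0.86 [304.9 237.8] [0.524 0.052]
side hot_axis 0.71 [259.7 196. ] [0.436 0.278]
side hot_grip 0.44 [245.9 200.8] [0.378 0.264]
side cold_axis 0.75 [338.8 296.6] [ 0.461 -0.376]
side cold_grip 0.73 [347.4 303.4] [ 0.47  -0.413]
side tape 0.56 [279.6 197.2] [0.567 0.448]
side funnel 0.62 [389.2 323.6] [ 0.609 -0.416]
```

View pics/s1.png

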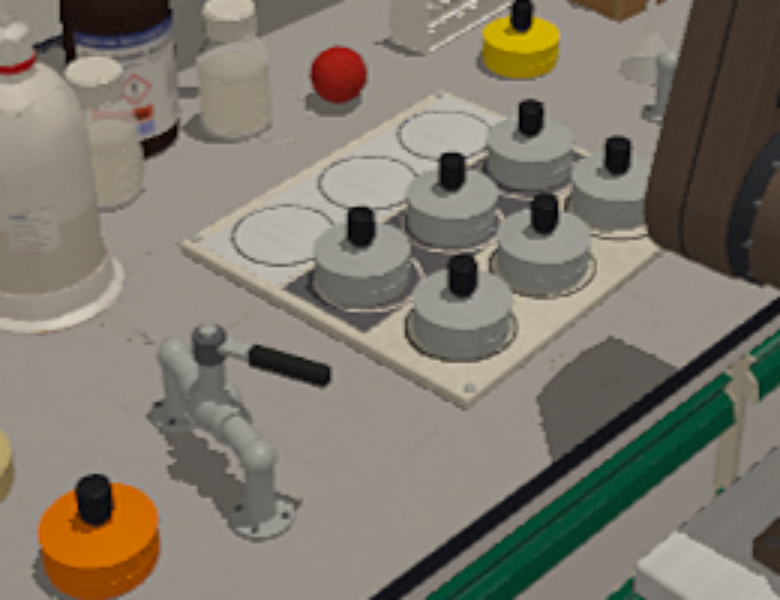

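View pics/d1.png

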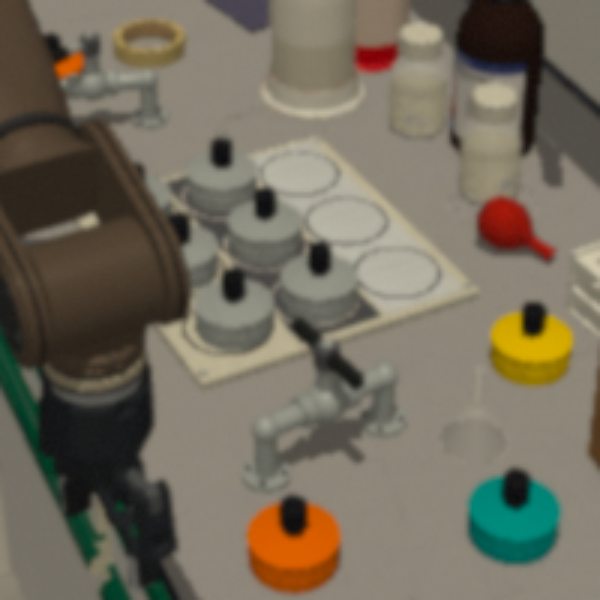

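Hot is on the left at about (0.44, 0.29), and cold is on the right at about (0.46, -0.38). All six pots are present. Next I'll raise the wrist camera over the bench for a precise look.

```bash
cat >> h.py <<'E'
def rel(target,yaw=None):
    """shift/turn (tool axes, deg) from now to TCP target, tool down, tool-x heading yaw deg"""
    s=get_state();R0=R.from_quat(s['tcp_rot']);
    x=R0.as_matrix()[:,0];y0=np.degrees(np.arctan2(x[1],x[0]))
    if yaw is None: yaw=y0
    c,sn=np.cos(np.radians(yaw)),np.sin(np.radians(yaw))
    Rt=R.from_matrix(np.array([[c,sn,0],[sn,-c,0],[0,0,-1]]))
    rv=(R0.inv()*Rt).as_rotvec(degrees=True); d=R0.inv().apply(np.array(target)-s['eef_pos'])
    print('now',np.round(s['eef_pos'],4),'yaw',round(y0,1),'open',round(s['opening'],2),'F',np.round(s['contact_force'],1),'t',round(s['time'],2))
    print('turn',np.round(rv,1),'shift',np.round(d,4),'maxrows',max(np.linalg.norm(d)/.0625,np.linalg.norm(rv)/10.7))
E
python3 - <<'E'
from h import *
rel([.5,-.02,.40],0)
E
```

```text
now [ 0.159  -0.656   0.2313] yaw 13.6 open 1.0 F [-0.3 -0.6 -0.7] t 1.25
turn [-0.   0.  13.6] shift [ 0.4812 -0.5378 -0.1687] maxrows 11.857383512816668
```

Call:
{"op": "move_arm", "data": {"plan": [[[0,0,2,0.03,-0.03,-0.03,0.04],[0,0,3,0.06,-0.07,-0.06,0.04],[0,0,4,0.1,-0.11,-0.08,0.04],[0,0,5,0.14,-0.155,-0.09,0.04],[0,0,6,0.18,-0.2,-0.1,0.04]]]}}

```text
time: 1.88
eef_pos: [0.2875, -0.4176, 0.3321]
tcp_rot: [0.998, 0.066, 0.0, 0.001]
contact_force: [0.2, 0.5, -0.1]
opening: 0.47
```

```bash
python3 - <<'E'
from h import *
rel([.5,-.02,.40],0)
E
```

```text
now [ 0.2875 -0.4176  0.3321] yaw 7.6 open 0.47 F [ 0.2  0.5 -0.1] t 1.88
turn [ 0.1 -0.   7.6] shift [ 0.263  -0.366  -0.0681] maxrows 7.293743694921489
```

Call:
{"op": "move_arm", "data": {"plan": [[[0,0,2,0.04,-0.045,-0.015,0.04],[0,0,3,0.08,-0.09,-0.03,0.04],[0,0,4,0.12,-0.14,-0.04,0.04],[0,0,5,0.15,-0.19,-0.05,0.04],[0,0,6,0.19,-0.23,-0.06,0.04]]]}}

```text
time: 2.5
eef_pos: [0.4459, -0.1624, 0.3931]
tcp_rot: [1.0, 0.013, 0.001, 0.001]
contact_force: [0.5, -0.5, 0.6]
opening: 0.465
```

Call:
{"op": "move_arm", "data": {"plan": [[[0,0,0,0.03,-0.045,-0.01,0.04],[0,0,0,0.06,-0.09,-0.01,0.04],[0,0,0,0.073,-0.13,-0.01,0.04],[0,0,0,0.073,-0.13,-0.01,0.04],[0,0,0,0.073,-0.13,-0.01,0.04]]]}}

```text
time: 3.12
eef_pos: [0.5152, -0.0307, 0.403]
tcp_rot: [1.0, 0.014, 0.001, 0.001]
contact_force: [0.5, 0.6, -0.5]
opening: 0.469
```

```bash
python3 - <<'E'
from h import *
rel([.5,-.02,.40],0)
snap('wrist','w1.png')
Z={'heat_1':.012,'cool_1':.012,'done_1_mid':.048,'new_1_mid':.048,'hot_axis':.12,'hot_grip':.12,'cold_axis':.12,'cold_grip':.12,'funnel':0}
c='wrist'
for q,z in Z.items():
        for d in pinpoint(c,q):
            print(c,q,round(d['p'],2),np.round(d['centre'],1),np.round(toplane(c,d['centre'],z),3)[:2])
E
```

```text
now [ 0.5152 -0.0307  0.403 ] yaw 1.6 open 0.47 F [ 0.5  0.6 -0.5] t 3.12
turn [ 0.2 -0.1  1.6] shift [-0.0149 -0.0111  0.0029] maxrows 0.30175211879114167
wrist heat_1 0.53 [248.8  99.5] [0.629 0.079]
wrist cool_1 0.94 [250.2  97.8] [0.632 0.077]
wrist cool_1 0.8 [415.6  89.5] [ 0.648 -0.157]
wrist cool_1 0.76 [334.1  96.2] [ 0.637 -0.042]
wrist done_1_mid 0.62 [251.  175.4] [0.528 0.073]
wrist done_1_mid 0.61 [617.5 242.5] [ 0.441 -0.477]
wrist new_1_mid 0.57 [258.  247.6] [0.419 0.067]
wrist new_1_mid 0.48 [336.4 240.6] [ 0.433 -0.052]
wrist new_1_mid 0.26 [ 90.6 288.6] [0.344 0.334]
wrist hot_axis 0.6 [ 61.9 243.8] [0.444 0.306]
wrist hot_axis 0.49 [587.5 242.4] [ 0.463 -0.374]
wrist hot_grip 0.79 [ 91.6 285.8] [0.385 0.279]
wrist cold_axis 0.84 [590.9 242.7] [ 0.463 -0.378]
wrist cold_axis 0.53 [247.7  99.8] [0.623 0.059]
wrist cold_axis 0.29 [ 88.3 290.1] [0.378 0.285]
wrist cold_grip 0.73 [618.8 238. ] [ 0.47  -0.412]
wrist funnel 0.89 [585.7 133.5] [ 0.596 -0.42 ]
wrist funnel 0.7 [ 63.5 245.8] [0.397 0.399]
```

View pics/w1.png

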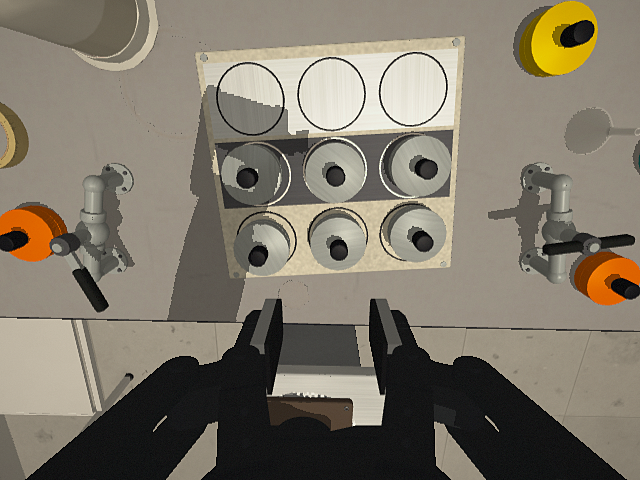

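The wrist view shows the plate with cooling rings at about (250,99), (332,94), (413,89) and all six pots. The hot lever has its pivot at (63,243) and its grip at (92,287). The cold bar is at (590,243). An orange look-alike stands beside each valve. Next I'll fit the plate and the valves.

```bash
cat >> h.py <<'E'
def ringpt(P,r,c): # r: -1 wait 0 heat 1 cool ; c 1..3
    x,y,a=P; u=np.array([np.cos(a),np.sin(a)]);v=np.array([-u[1],u[0]])
    return np.array([x,y])+.105*r*u+.115*(2-c)*v
E
python3 - <<'E'
from h import *
im=cv2.imread('pics/w1.png')
for n,p in dict(l1=(120,177),l2=(117,262),r1=(533,178),r2=(533,262)).items(): print(n,np.round(toplane('wrist',p,0.0),3))
a=np.radians(3.9);P=[.639-.105*np.cos(a),-.041-.105*np.sin(a),a]; print(P)
from scipy.optimize import minimize
g=cv2.cvtColor(im,cv2.COLOR_BGR2GRAY).astype(np.float32)
# cool rings are dark thin lines: minimise mean grey on projected circles
bl=cv2.GaussianBlur(g,(0,0),1.0)
def samp(P,rad=.0475,rows=(1,)):
    v=[]
    for r in rows:
      for c in (1,2,3):
        q=ringpt(P,r,c)
        for t in np.linspace(0,2*np.pi,60,endpoint=False):
            v.append(proj_(np.array([q[0]+rad*np.cos(t),q[1]+rad*np.sin(t),.012])))
    return np.array(v)
cal,T=ext('wrist');K=np.array(cal['mtx']);Ti=np.linalg.inv(T)
def proj_(p):
    q=Ti@np.append(p,1);return np.array([K[0,0]*q[0]/-q[2]+K[0,2],K[1,1]*-q[1]/-q[2]+K[1,2]])
def cost(P):
    s=samp(P).astype(np.float32);return cv2.remap(bl,s[:,0].reshape(1,-1),s[:,1].reshape(1,-1),cv2.INTER_LINEAR).mean()
best=min((minimize(cost,np.array(P)+[dx,dy,da],method='Nelder-Mead',options=dict(initial_simplex=np.array(P)+[dx,dy,da]+np.array([[0,0,0],[.004,0,0],[0,.004,0],[0,0,.02]]))) for dx in(-.005,0,.005) for dy in(-.005,0,.005) for da in(-.02,0,.02)),key=lambda r:r.fun)
print(best.x,best.fun,cost(P))
big=cv2.resize(im[20:300,20:640],None,fx=1.29,fy=1.29)
for p in samp(best.x,rows=(-1,0,1)): cv2.circle(big,tuple(int(v) for v in (np.array(p)-[20,20])*1.29),0,(0,0,255),-1)
cv2.imwrite('pics/w1o.png',big)
E
```

```text
l1 [0.513 0.287 0.   ]
l2 [0.37  0.315 0.   ]
r1 [ 0.528 -0.356  0.   ]
r2 [ 0.388 -0.387  0.   ]
[np.float64(0.5342431507222615), np.float64(-0.04814160551985106), np.float64(0.06806784082777885)]
[0.42397844 0.02320239 0.07407024] 100.81660461425781 176.75603
```

View pics/w1o.png

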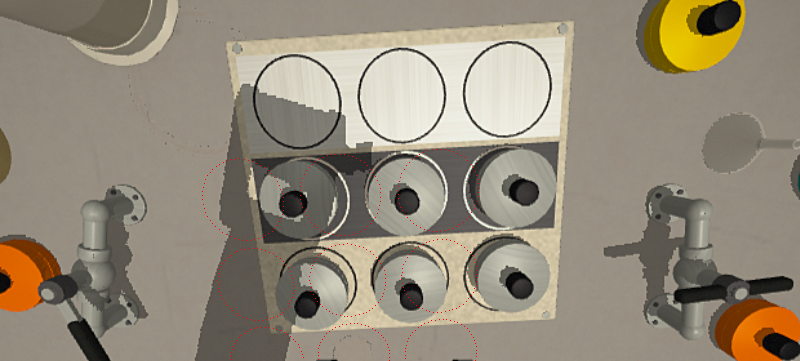

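```bash
cat >> h.py <<'E'
def fitplate(im,P0,rows=(1,),iters=3,span=.012):
    from scipy.optimize import minimize
    g=cv2.cvtColor(im,cv2.COLOR_RGB2GRAY).astype(np.float32); bl=cv2.GaussianBlur(g,(0,0),1.0)
    cal,T=ext('wrist');K=np.array(cal['mtx']);Ti=np.linalg.inv(T)
    th=np.linspace(0,2*np.pi,72,endpoint=False)
    def pr(P,rad):
        v=[]
        for r in rows:
            for c in (1,2,3):
                q=ringpt(P,r,c);v.append(np.stack([q[0]+rad*np.cos(th),q[1]+rad*np.sin(th),0*th+.012,0*th+1],1))
        q=np.concatenate(v)@Ti.T
        return np.stack([K[0,0]*q[:,0]/-q[:,2]+K[0,2],-K[1,1]*q[:,1]/-q[:,2]+K[1,2]],1).astype(np.float32)
    S=lambda P,rad:cv2.remap(bl,*[a.reshape(1,-1) for a in pr(P,rad).T],cv2.INTER_LINEAR)
    cost=lambda P:np.clip(S(P,.0475)-.5*S(P,.0435)-.5*S(P,.0515),-60,10).mean()
    best=(9e9,None)
    for dx in np.arange(-span,span+1e-6,.003):
        for dy in np.arange(-span,span+1e-6,.003):
            for da in (-.02,-.01,0,.01,.02):
                P=np.array(P0)+[dx,dy,da];c=cost(P)
                if c<best[0]: best=(c,P)
    r=minimize(cost,best[1],method='Nelder-Mead',options=dict(initial_simplex=best[1]+np.array([[0,0,0],[.001,0,0],[0,.001,0],[0,0,.004]])))
    return r.x,r.fun,pr(r.x,.0475)
E
python3 - <<'E'
from h import *
im=cv2.imread('pics/w1.png')
a=np.radians(3.9);P0=[.639-.105*np.cos(a),-.041-.105*np.sin(a),a]
P,f,_=fitplate(cv2.cvtColor(im,cv2.COLOR_BGR2RGB),P0); print(P,f)
for q in (-1,0,1): print([np.round(ringpt(P,q,c),4).tolist() for c in (1,2,3)])
for q in [(-1,),(0,),(-1,0,1)]:
    X,f,_=fitplate(cv2.cvtColor(im,cv2.COLOR_BGR2RGB),P,rows=q,span=.006);print(q,X,f)
big=cv2.resize(im[20:300,20:640],None,fx=1.29,fy=1.29)
for r in (-1,0,1):
  for c in (1,2,3):
    for t in np.linspace(0,6.28,50):
        p=proj('wrist',np.append(ringpt(P,r,c)+.0475*np.array([np.cos(t),np.sin(t)]),.012))
        cv2.circle(big,tuple(int(v) for v in (p-[20,20])*1.29),0,(0,0,255),-1)
cv2.imwrite('pics/w1p.png',big)
E
```

```text
[ 0.5341754  -0.04529018  0.08119542] -59.55200958251953
[[0.4202, 0.0608], [0.4295, -0.0538], [0.4388, -0.1684]]
[[0.5248, 0.0693], [0.5342, -0.0453], [0.5435, -0.1599]]
[[0.6295, 0.0778], [0.6388, -0.0368], [0.6482, -0.1514]]
(-1,) [ 0.53348334 -0.04577988  0.08045923] -35.67301559448242
(0,) [ 0.52813612 -0.04533771  0.08091352] -15.250354766845703
(-1, 0, 1) [ 0.53374667 -0.0456316   0.08115054] -29.56241798400879
```

View pics/w1p.png

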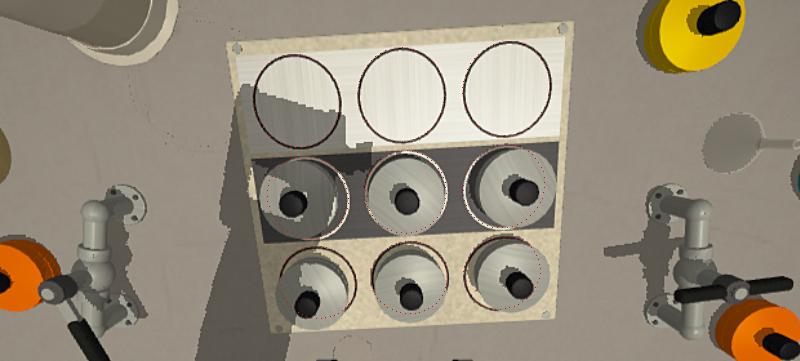

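Plate fit is good: its three rows agree to about 2 mm. The hot lever heads 204.6° and its pipe 169°, so shut is 259°, counter-clockwise towards the plate. I'll push it with closed fingers.

```bash
python3 - <<'E'
from h import *
rel([.345,.32,.22],40)
E
```

```text
now [ 0.5153 -0.0308  0.403 ] yaw 1.5 open 0.47 F [-0.7 -0.2  1.1] t 3.62
turn [  0.2  -0.1 -38.5] shift [-0.1614 -0.3555  0.1818] maxrows 6.891421228956078
```

Call:
{"op": "move_arm", "data": {"plan": [[[0,0,-8,-0.02,-0.045,0.01,0.0],[0,0,-16,-0.045,-0.09,0.03,0.0],[0,0,-24,-0.07,-0.14,0.05,0.0],[0,0,-31,-0.09,-0.19,0.07,0.0],[0,0,-38,-0.12,-0.24,0.09,0.0]]]}}

```text
time: 4.25
eef_pos: [0.3885, 0.2071, 0.3117]
tcp_rot: [0.941, 0.34, 0.001, 0.001]
contact_force: [0.2, 0.0, -0.5]
opening: 0.0
```

```bash
python3 - <<'E'
from h import *
rel([.345,.32,.22],40)
snap('wrist','w2.png')
for q in ['hot_axis','hot_grip']:
    for d in pinpoint('wrist',q): print(q,round(d['p'],2),np.round(d['centre'],1),np.round(toplane('wrist',d['centre'],.12),3)[:2])
E
```

```text
now [0.3885 0.2071 0.3117] yaw 39.7 open 0.0 F [ 0.2  0.  -0.5] t 4.25
turn [ 0.2 -0.1 -0.3] shift [ 0.0385 -0.115   0.0914] maxrows 2.4292560107930012
hot_axis 0.64 [279.   97.7] [0.439 0.307]
hot_grip 0.55 [260.2 167.8] [0.382 0.282]
```

View pics/w2.png

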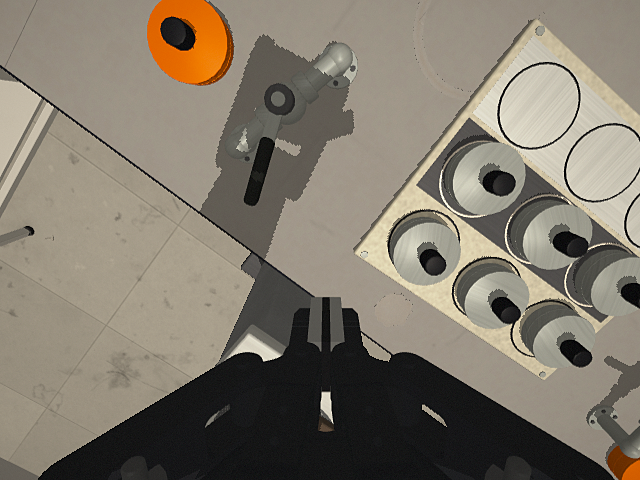

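View 2 shows the lever pivot at (279,98) and the grip at (256,170). Next I'll lower the closed fingers behind the lever, on its +y side.

Call:
{"op": "move_arm", "data": {"plan": [[[0,0,0,0.01,-0.04,0.015,0],[0,0,0,0.025,-0.08,0.03,0],[0,0,0,0.041,-0.11,0.06,0],[0,0,0,0.041,-0.11,0.12,0],[0,0,0,0.041,-0.11,0.18,0]]]}}

```text
time: 5.03
eef_pos: [0.3508, 0.3177, 0.1306]
tcp_rot: [0.941, 0.339, 0.002, 0.001]
contact_force: [0.4, 1.0, 0.1]
opening: -0.004
```

```bash
python3 - <<'E'
from h import *
rel([.350,.318,.105],40)
A=np.array([.440,.305])
for th in (204,215,226,237,248,259,261):
    t=np.radians(th);rel(list(A+.075*np.array([np.cos(t),np.sin(t)])-.02*np.array([-np.sin(t),np.cos(t)]))+[.105],40+ (th-204)*0.6)
snap('wrist','w3.png')
E
```

```text
now [0.3508 0.3177 0.1306] yaw 39.7 open -0.0 F [0.4 1.  0.1] t 5.03
turn [ 0.2 -0.1 -0.3] shift [-0.0004 -0.0008  0.0256] maxrows 0.4097565006858367
now [0.3508 0.3177 0.1306] yaw 39.7 open -0.0 F [0.4 1.  0.1] t 5.03
turn [ 0.2 -0.1 -0.3] shift [-0.0063  0.0271  0.0257] maxrows 0.6057639906967212
now [0.3508 0.3177 0.1306] yaw 39.7 open -0.0 F [0.4 1.  0.1] t 5.03
turn [ 0.2 -0.1 -6.9] shift [-0.0126  0.0406  0.0257] maxrows 0.7945397663320221
now [0.3508 0.3177 0.1306] yaw 39.7 open -0.0 F [0.4 1.  0.1] t 5.03
turn [  0.2  -0.1 -13.5] shift [-0.0162  0.055   0.0258] maxrows 1.2628781379781306
now [0.3508 0.3177 0.1306] yaw 39.7 open -0.0 F [0.4 1.  0.1] t 5.03
turn [  0.2  -0.1 -20.1] shift [-0.017   0.0699  0.0258] maxrows 1.8796253163968426
now [0.3508 0.3177 0.1306] yaw 39.7 open -0.0 F [0.4 1.  0.1] t 5.03
turn [  0.2  -0.1 -26.7] shift [-0.015   0.0846  0.0259] maxrows 2.4964094216911654
now [0.3508 0.3177 0.1306] yaw 39.7 open -0.0 F [0.4 1.  0.1] t 5.03
turn [  0.2  -0.1 -33.3] shift [-0.0102  0.0987  0.0259] maxrows 3.1132085042861557
now [0.3508 0.3177 0.1306] yaw 39.7 open -0.0 F [0.4 1.  0.1] t 5.03
turn [  0.2  -0.1 -34.5] shift [-0.009   0.1011  0.0259] maxrows 3.2253547295902627
```

View pics/w3.png

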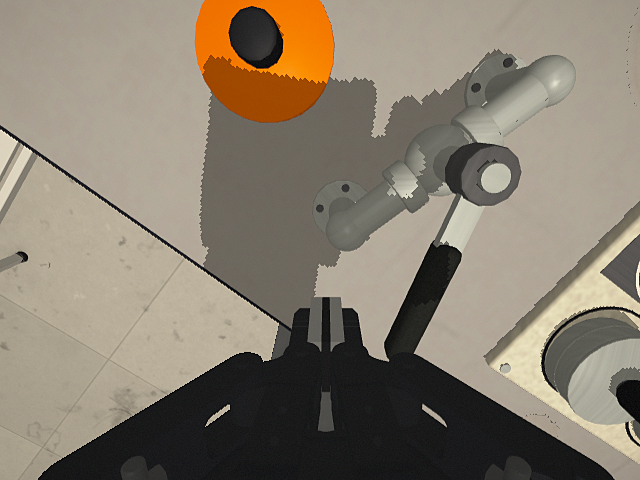

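The fingers at (325,330) are clear on the left of the grip at (415,300). I'll descend, then sweep it shut.

Call:
{"op": "move_arm", "data": {"plan": [[[0,0,0,0,0,0.025,0],[0,0,0,-0.003,0.015,0.0255,0],[0,0,0,-0.006,0.027,0.0255,0],[0,0,-6,-0.012,0.04,0.0255,0],[0,0,-12,-0.016,0.052,0.0255,0]]]}}

```text
time: 5.7
eef_pos: [0.3683, 0.2633, 0.099]
tcp_rot: [0.9, 0.436, -0.004, 0.002]
contact_force: [-0.4, 1.6, 0.5]
opening: -0.003
```

```bash
python3 - <<'E'
from h import *
A=np.array([.440,.305])
for th in (226,237,248,259,261):
    t=np.radians(th);rel(list(A+.075*np.array([np.cos(t),np.sin(t)])-.02*np.array([-np.sin(t),np.cos(t)]))+[.105],40+ (th-204)*0.6)
E
```

```text
now [0.3683 0.2633 0.099 ] yaw 51.8 open -0.0 F [-0.4  1.6  0.5] t 5.7
turn [-0.   0.5 -1.4] shift [ 0.0044  0.0031 -0.006 ] maxrows 0.14362622548287585
now [0.3683 0.2633 0.099 ] yaw 51.8 open -0.0 F [-0.4  1.6  0.5] t 5.7
turn [-0.   0.5 -8. ] shift [ 0.0006  0.0174 -0.006 ] maxrows 0.7538019095382567
now [0.3683 0.2633 0.099 ] yaw 51.8 open -0.0 F [-0.4  1.6  0.5] t 5.7
turn [ -0.1   0.5 -14.6] shift [-0.0005  0.0323 -0.006 ] maxrows 1.3699419403048247
now [0.3683 0.2633 0.099 ] yaw 51.8 open -0.0 F [-0.4  1.6  0.5] t 5.7
turn [ -0.1   0.5 -21.2] shift [ 0.0012  0.0471 -0.006 ] maxrows 1.9865042845373677
now [0.3683 0.2633 0.099 ] yaw 51.8 open -0.0 F [-0.4  1.6  0.5] t 5.7
turn [ -0.1   0.5 -22.4] shift [ 0.0019  0.0497 -0.006 ] maxrows 2.0986228211125364
```

Call:
{"op": "move_arm", "data": {"plan": [[[0,0,-5,0.001,0.01,-0.004,0],[0,0,-9,0.0005,0.02,-0.004,0],[0,0,-13,0,0.03,-0.004,0],[0,0,-17,0,0.038,-0.004,0],[0,0,-20,0.001,0.044,-0.004,0]]]}}

```text
time: 6.32
eef_pos: [0.4057, 0.2366, 0.1059]
tcp_rot: [0.81, 0.586, -0.002, 0.001]
contact_force: [-1.5, 1.4, -0.1]
opening: 0.002
```

```bash
python3 - <<'E'
from h import *
rel([.408,.232,.105],73)
snap('wrist','w4.png')
E
```

```text
now [0.4057 0.2366 0.1059] yaw 71.8 open 0.0 F [-1.5  1.4 -0.1] t 6.33
turn [-0.   0.3 -1.2] shift [-0.0036  0.0037  0.001 ] maxrows 0.11899360155177435
```

View pics/w4.png

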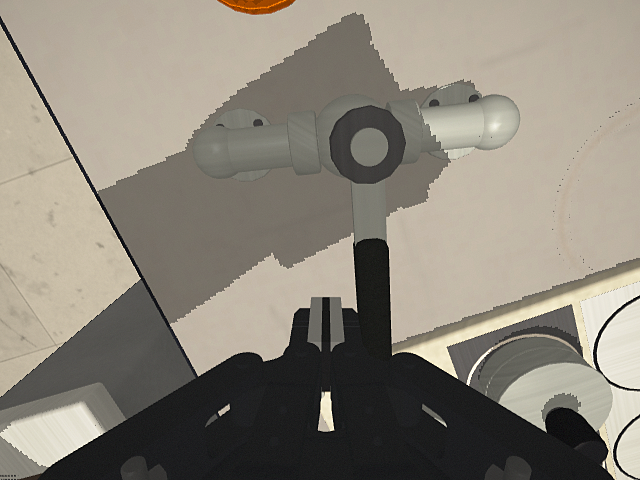

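The lever is nearly across the pipe. I'll press on to the stop in small steps and watch the force.

Call:
{"op": "move_arm", "data": {"plan": [[[0,0,0,0,0.002,0,0],[0,0,0,0,0.003,0,0],[0,0,0,0,0.004,0,0],[0,0,0,0,0.005,0,0],[0,0,0,0,0.006,0,0]]]}}

```text
time: 7.0
eef_pos: [0.4075, 0.2356, 0.1062]
tcp_rot: [0.811, 0.586, -0.006, -0.003]
contact_force: [-15.4, 6.9, 7.8]
opening: 0.001
```

The force rose to about 17 N after 2 mm of travel, so the lever is at its stop. I'll back off and check.

Call:
{"op": "move_arm", "data": {"plan": [[[0,0,0,0,-0.01,-0.02,0],[0,0,0,0,-0.02,-0.06,0],[0,0,0,0,-0.02,-0.12,0],[0,0,0,0,0.0,-0.16,0],[0,0,0,0,0.0,-0.18,0]]]}}

```text
time: 7.62
eef_pos: [0.4123, 0.2355, 0.2914]
tcp_rot: [0.811, 0.585, -0.002, -0.001]
contact_force: [0.6, 0.2, 0.2]
opening: 0.002
```

```bash
python3 - <<'E'
from h import *
snap('wrist','w5.png')
for q in ['hot_axis','hot_grip']:
    for d in pinpoint('wrist',q): print(q,round(d['p'],2),np.round(d['centre'],1),np.round(toplane('wrist',d['centre'],.12),3)[:2])
P=(.534,-.0454,.0812)
w=ringpt(P,0,2);rel([.50,-.05,.36],90)
E
```

```text
hot_axis 0.91 [335.1 133.9] [0.443 0.304]
hot_grip 0.97 [341.4 206.5] [0.427 0.242]
hot_grip 0.49 [560.7 391. ] [ 0.594 -0.032]
now [0.411  0.2358 0.2885] yaw 71.6 open -0.0 F [ 0.5  0.2 -0.8] t 7.78
turn [ -0.5   0.2 -18.4] shift [-0.2434  0.174  -0.0718] maxrows 4.9233444482969775
```

View pics/w5.png

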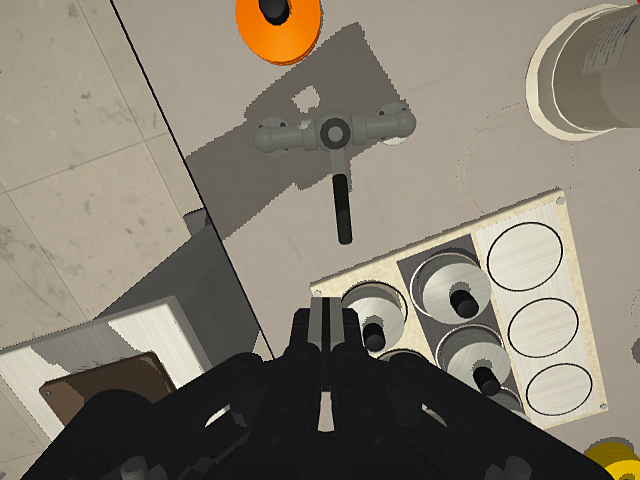

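```bash
python3 - <<'E'
from h import *
a=toplane('wrist',(266,138),.06);b=toplane('wrist',(404,122),.06);print(a,b,np.degrees(np.arctan2(*(a-b)[1::-1])))
p=toplane('wrist',(340,178),.12);q=toplane('wrist',(345.5,240),.12);print(np.degrees(np.arctan2(*(q-p)[1::-1]))%360)
p=toplane('wrist',(335.5,133.5),.13);print(np.degrees(np.arctan2(*(q-p)[1::-1]))%360)
im=cv2.imread('pics/w5.png');cv2.imwrite('pics/w5c.png',cv2.resize(im[90:260,230:430],None,fx=4,fy=3.5))
E
```

```text
[0.37289372 0.32034046 0.06      ] [0.51050133 0.29095955 0.06      ] 167.94762137776993
257.5130147017518
257.8877133212392
```

View pics/w5c.png

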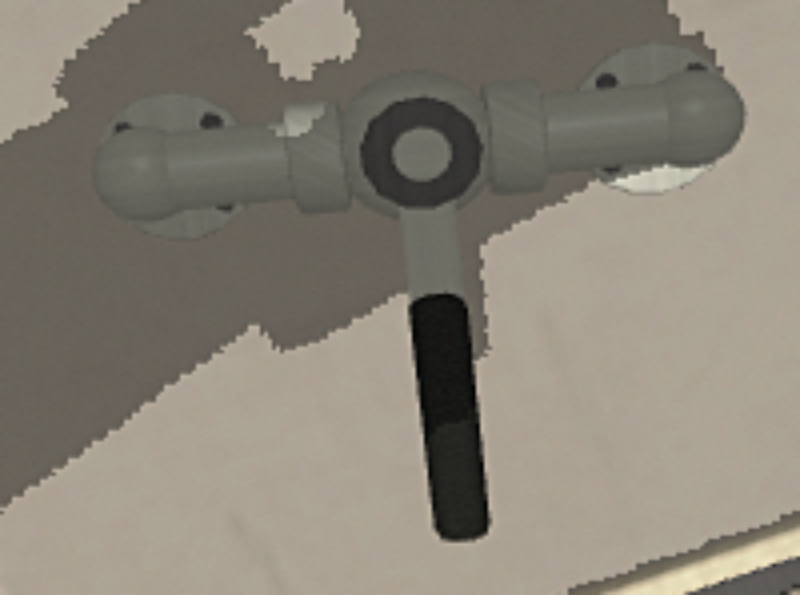

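The lever angle (257.9°) matches the perpendicular to the pipe (257.9°), so hot is shut. Now for the pots.

Call:
{"op": "move_arm", "data": {"plan": [[[0,0,-4,-0.05,0.03,-0.015,0.06],[0,0,-8,-0.1,0.065,-0.03,0.06],[0,0,-13,-0.15,0.1,-0.045,0.06],[0,0,-18,-0.2,0.14,-0.06,0.06],[0,0,-23,-0.24,0.174,-0.07,0.06]]]}}

```text
time: 8.4
eef_pos: [0.5009, -0.0489, 0.3575]
tcp_rot: [0.677, 0.736, -0.004, -0.003]
contact_force: [0.4, -0.0, -0.4]
opening: 0.703
```

```bash
cat >> h.py <<'E'
PL=(.534,-.0454,.0812)
def knobs(im,save=None):
    """black knob tops in wrist picture over plate: fit model: knob cylinder centre z .069"""
    g=im.max(2); m=((g<45)).astype(np.uint8)
    out=[]
    n,l,st,ce=cv2.connectedComponentsWithStats(m)
    for i in range(1,n):
        if 60<st[i,4]<4000:
            w=toplane('wrist',ce[i],.069)
            u=np.array([np.cos(PL[2]),np.sin(PL[2])]);v=np.array([-u[1],u[0]]);d=w[:2]-PL[:2]
            if abs(d@u)<.19 and abs(d@v)<.18: out.append((w[:2],ce[i],st[i,4],d@u,d@v))
    for o in out: print('knob',np.round(o[0],4),'px',np.round(o[1],0),'area',o[2],'plate',np.round(o[3:],4))
    return out
E
python3 - <<'E'
from h import *
rel([.5,-.05,.36],94.65)
im=snap('wrist','w6.png');knobs(im)
for q in ['done_1_mid','new_1_mid']:
    for d in pinpoint('wrist',q): print(q,round(d['p'],2),np.round(d['centre'],1),np.round(toplane('wrist',d['centre'],.048),3)[:2])
E
```

```text
now [ 0.5009 -0.0489  0.3575] yaw 94.7 open 0.7 F [ 0.4 -0.  -0.4] t 8.4
turn [-0.5  0.   0.1] shift [-0.001  -0.001  -0.0025] maxrows 0.05118605015570179
knob [0.482  0.0836] px [319.  69.] area 92 plate [-0.0413  0.1327]
knob [0.4637 0.0611] px [302.  89.] area 131 plate [-0.0615  0.1119]
knob [0.6144 0.0672] px [434.  95.] area 319 plate [0.0892 0.1057]
knob [0.4947 0.0462] px [328. 106.] area 117 plate [-0.0317  0.0945]
knob [0.4172 0.0571] px [261.  90.] area 497 plate [-0.1081  0.1116]
knob [0.5326 0.0689] px [362.  87.] area 341 plate [0.0078 0.1141]
knob [0.4942 0.0267] px [326. 123.] area 88 plate [-0.0338  0.0751]
knob [0.5594 0.0223] px [381. 132.] area 188 plate [0.0308 0.0654]
knob [0.5379 0.0246] px [363. 128.] area 74 plate [0.0096 0.0694]
knob [ 0.4632 -0.028 ] px [297. 168.] area 103 plate [-0.0691  0.023 ]
knob [ 0.532  -0.0093] px [355. 157.] area 91 plate [0.0009 0.0361]
knob [ 0.591  -0.0343] px [400. 182.] area 78 plate [0.0577 0.0064]
knob [ 0.6592 -0.0257] px [456. 180.] area 70 plate [0.1264 0.0095]
knob [ 0.4316 -0.0579] px [270. 190.] area 164 plate [-0.103  -0.0041]
knob [ 0.5384 -0.0514] px [356. 192.] area 217 plate [ 0.0039 -0.0064]
knob [ 0.4788 -0.1318] px [305. 249.] area 61 plate [-0.0621 -0.0817]
knob [ 0.6671 -0.1295] px [446. 258.] area 64 plate [ 0.1258 -0.0946]
knob [ 0.5505 -0.119 ] px [360. 244.] area 100 plate [ 0.0105 -0.0747]
knob [ 0.4467 -0.1818] px [279. 281.] area 277 plate [-0.0981 -0.1289]
knob [ 0.5498 -0.1752] px [354. 282.] area 317 plate [ 0.0052 -0.1307]
done_1_mid 0.68 [361.1  88.3] [0.532 0.074]
new_1_mid 0.64 [264.3  89.7] [0.415 0.066]
```

View pics/w6.png

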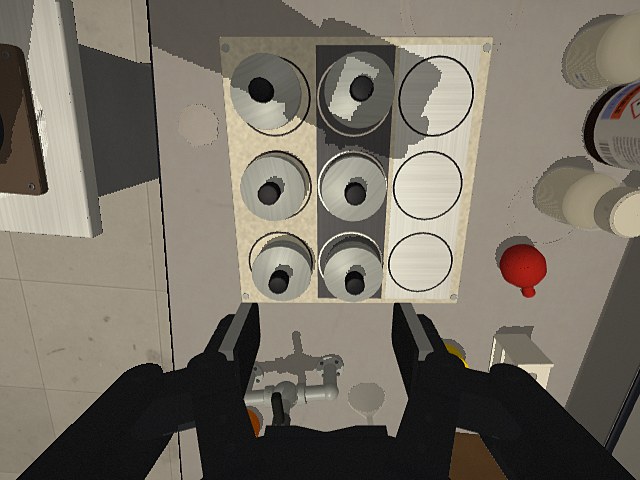

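The knobs in view 6 are the done pots at (361,88), (355,194), (353,282) and the new pots at (261,90), (270,192), (279,281), all grey on the plate. First is done_1: finger opening about 60 mm, hover, then descend on the knob.

```bash
cat >> h.py <<'E'
YAW=94.65
def way(*pts):
    for p in pts: rel(p,YAW)
E
python3 - <<'E'
from h import *
way([.533,.069,.13],[.533,.069,.062])
E
```

```text
now [ 0.5011 -0.049   0.3569] yaw 94.3 open 0.7 F [ 0.5 -0.7 -0.1] t 8.55
turn [-0.6  0.  -0.3] shift [0.1153 0.0432 0.2264] maxrows 4.123614219308648
now [ 0.5011 -0.049   0.3569] yaw 94.3 open 0.7 F [ 0.5 -0.7 -0.1] t 8.55
turn [-0.6  0.  -0.3] shift [0.1153 0.0439 0.2944] maxrows 5.107589723664915
```

Call:
{"op": "move_arm", "data": {"plan": [[[-0.6,0,0,0.03,0.012,0.05,0.06],[-0.6,0,0,0.06,0.025,0.1,0.06],[-0.6,0,0,0.09,0.036,0.15,0.06],[-0.6,0,0,0.115,0.043,0.19,0.06],[-0.6,0,0,0.115,0.043,0.215,0.06]]]}}

```text
time: 9.18
eef_pos: [0.5299, 0.072, 0.1375]
tcp_rot: [0.679, 0.734, -0.002, -0.002]
contact_force: [-0.1, -0.1, 0.5]
opening: 0.706
```

```bash
python3 - <<'E'
from h import *
way([.533,.069,.062])
im=snap('wrist','w7.png')
E
```

```text
now [0.5299 0.072  0.1375] yaw 94.5 open 0.71 F [-0.1 -0.1  0.5] t 9.18
turn [-0.3 -0.1 -0.1] shift [-0.0033  0.0033  0.0755] maxrows 1.2103850457726368
```

View pics/w7.png

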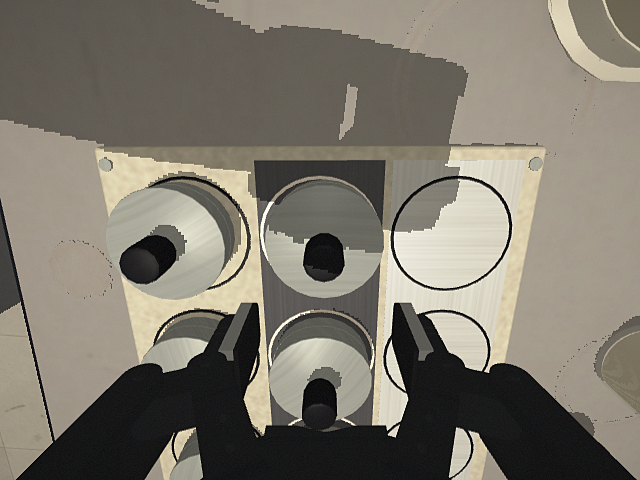

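The knob blob centre is at (324,258), and its top at (323,270) gives y ≈ 0.070, x ≈ 0.530. I'll descend and close.

Call:
{"op": "move_arm", "data": {"plan": [[[-0.3,0,0,-0.002,0.0,0.04,0.06],[-0.3,0,0,-0.002,0.0,0.075,0.06],[-0.3,0,0,-0.002,0.0,0.075,0.015],[-0.3,0,0,-0.002,0.0,0.075,0.015],[-0.3,0,0,-0.002,0.0,0.075,0.015]]], "force": 40}}

```text
time: 9.85
eef_pos: [0.5282, 0.0695, 0.0611]
tcp_rot: [0.679, 0.734, -0.001, -0.002]
contact_force: [-0.6, 0.5, -3.8]
opening: 0.283
```

```bash
python3 - <<'E'
from h import *
way(list(ringpt(PL,1,1))+[.062])
im=snap('wrist','w8.png')
E
```

```text
now [0.5282 0.0695 0.0611] yaw 94.5 open 0.28 F [-0.6  0.5 -3.8] t 9.85
turn [-0.2 -0.1 -0.2] shift [ 0.0003  0.1015 -0.0013] maxrows 1.6242262034408779
```

View pics/w8.png

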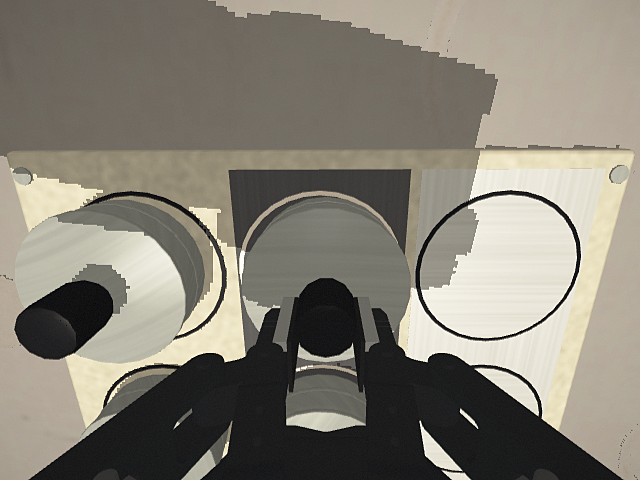

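Gripped (24 mm opening). I'll slide done_1 to cool_1.

Call:
{"op": "move_arm", "data": {"plan": [[[0,0,0,0.001,0.02,0,0.015],[0,0,0,0.002,0.045,0,0.015],[0,0,0,0.003,0.07,0,0.015],[0,0,0,0.004,0.09,0,0.015],[0,0,0,0.004,0.101,0,0.015]]]}}

```text
time: 10.52
eef_pos: [0.6293, 0.0813, 0.061]
tcp_rot: [0.679, 0.734, -0.001, -0.001]
contact_force: [0.1, -0.1, -2.7]
opening: 0.293
```

Call:
{"op": "move_arm", "data": {"plan": [[[0,0,0,0,0,0,0.06],[0,0,0,0,0,0,0.06],[0,0,0,0,0,0,0.06],[0,0,0,0,0,-0.04,0.06],[0,0,0,0,0,-0.09,0.06]]]}}

```text
time: 11.15
eef_pos: [0.628, 0.0812, 0.1504]
tcp_rot: [0.679, 0.734, -0.002, -0.003]
contact_force: [0.5, 0.4, 0.0]
opening: 0.699
```

```bash
python3 - <<'E'
from h import *
way(list(ringpt(PL,1,1))+[.062])
im=snap('wrist','w9.png')
E
```

```text
now [0.628  0.0812 0.1504] yaw 94.5 open 0.7 F [0.5 0.4 0. ] t 11.15
turn [-0.4 -0.1 -0.2] shift [-0.0037  0.0016  0.0884] maxrows 1.4163222322675975
```

View pics/w9.png

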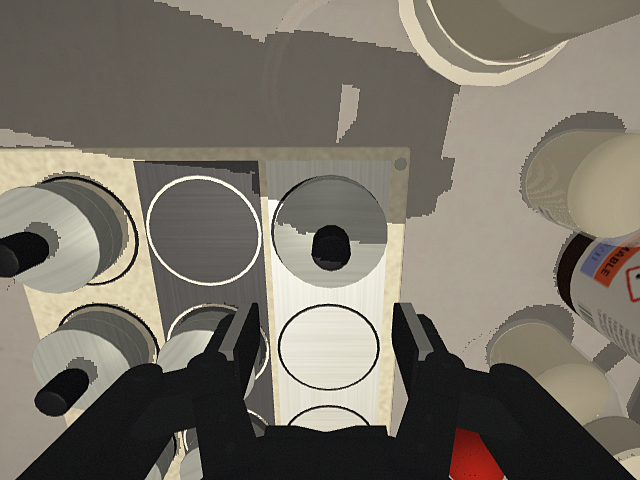

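done_1 stands in cool_1 (knob at (331,250)), about 4 mm off by the knob estimate. Next is done_2.

```bash
python3 - <<'E'
from h import *
way([.5384,-.0514,.135])
for d in pinpoint('wrist','done_1_mid'): print(round(d['p'],2),np.round(d['centre'],1),np.round(toplane('wrist',d['centre'],.048),3)[:2])
print(ringpt(PL,1,1))
E
```

```text
now [0.6331 0.0813 0.1605] yaw 94.5 open 0.7 F [2.5 1.  4.4] t 11.2
turn [ 0.5  0.  -0.2] shift [-0.1249 -0.105   0.0246] maxrows 2.6393046047029283
0.84 [330.5 238.9] [0.638 0.081]
[0.62932629 0.07773772]
```

Call:
{"op": "move_arm", "data": {"plan": [[[0,0,0,-0.04,-0.03,0.005,0.06],[0,0,0,-0.08,-0.065,0.01,0.06],[0,0,0,-0.11,-0.09,0.015,0.06],[0,0,0,-0.125,-0.105,0.02,0.06],[0,0,0,-0.125,-0.105,0.02,0.06]]]}}

```text
time: 11.88
eef_pos: [0.538, -0.052, 0.1374]
tcp_rot: [0.68, 0.734, 0.004, 0.003]
contact_force: [-0.2, 0.6, 1.6]
opening: 0.702
```

```bash
cat >> h.py <<'E'
def look(name,q='done_1_mid'):
    s=get_state();print('v',np.round(s['dq'],2).tolist());im=snap('wrist',name)
    for d in pinpoint('wrist',q): print(round(d['p'],2),np.round(d['centre'],1),np.round(toplane('wrist',d['centre'],.048),3)[:2])
    # knob: black blob nearest the column of the fingers, above row 300
    m=(im.max(2)<50).astype(np.uint8);n,l,st,ce=cv2.connectedComponentsWithStats(m)
    for i in range(1,n):
        x,y,w,h,a=st[i]
        if 500<a<6000 and y+h<310 and y>100: 
            # top face centre ~ bottom end of blob minus half width*~0.85
            pt=(ce[i][0],y+h-w*.45);print('knob',np.round(ce[i]),st[i].tolist(),'by top',np.round(toplane('wrist',pt,.084),4)[:2],'by mid',np.round(toplane('wrist',(ce[i][0],y+h/2),.069),4)[:2])
E
python3 - <<'E'
from h import *
look('w10.png');way([.5384,-.0514,.062])
E
```

```text
v [0.03, 0.01, -0.04, 0.01, -0.0, 0.01]
0.58 [500.3  38.2] [0.633 0.088]
knob [449. 214.] [391, 163, 122, 116, 789] by top [ 0.6105 -0.0185] by mid [ 0.6162 -0.0203]
knob [319. 249.] [299, 225, 41, 49, 1566] by top [ 0.5352 -0.0441] by mid [ 0.5352 -0.0456]
knob [151. 250.] [123, 227, 57, 48, 1774] by top [ 0.4341 -0.0477] by mid [ 0.4266 -0.0548]
now [ 0.5394 -0.0512  0.1382] yaw 94.5 open 0.7 F [-0.1  0.7  0.2] t 11.97
turn [ 0.6  0.  -0.2] shift [-0.0001 -0.0018  0.0762] maxrows 1.2188424182347284
```

View pics/w10.png

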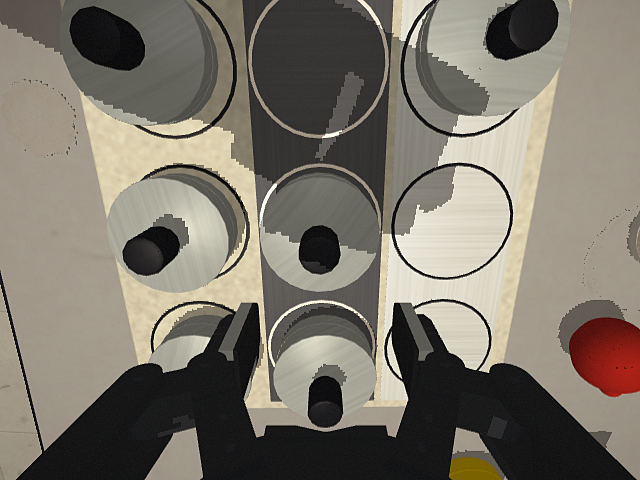

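done_2's knob is at (319,249), i.e. (0.535, -0.045). I'll grip it.

Call:
{"op": "move_arm", "data": {"plan": [[[0.6,0,0,0.006,-0.004,0.04,0.06],[0.6,0,0,0.006,-0.004,0.076,0.06],[0.6,0,0,0.006,-0.004,0.076,0.015],[0.6,0,0,0.006,-0.004,0.076,0.015],[0.6,0,0,0.006,-0.004,0.076,0.015]]], "force": 40}}

```text
time: 12.6
eef_pos: [0.5368, -0.0454, 0.0634]
tcp_rot: [0.679, 0.734, 0.001, 0.001]
contact_force: [0.9, 0.2, -3.2]
opening: 0.29
```

```bash
python3 - <<'E'
from h import *
way(list(ringpt(PL,1,2))+[.062])
E
```

```text
now [ 0.5368 -0.0454  0.0634] yaw 94.5 open 0.29 F [ 0.9  0.2 -3.2] t 12.6
turn [ 0.2  0.  -0.1] shift [0.0005 0.1022 0.0017] maxrows 1.6351730329766176
```

Call:
{"op": "move_arm", "data": {"plan": [[[0,0,0,0,0.02,0,0.015],[0,0,0,0,0.045,0.001,0.015],[0,0,0,0,0.07,0.001,0.015],[0,0,0,0,0.09,0.001,0.015],[0,0,0,0,0.1,0.001,0.015]]]}}

```text
time: 13.22
eef_pos: [0.6376, -0.0376, 0.0634]
tcp_rot: [0.679, 0.734, 0.001, 0.002]
contact_force: [-0.3, 1.0, -1.9]
opening: 0.286
```

Call:
{"op": "move_arm", "data": {"plan": [[[0,0,0,0,0,0,0.015],[0,0,0,0,0,0,0.06],[0,0,0,0,0,0,0.06],[0,0,0,0,0,0,0.06],[0,0,0,0,0,-0.03,0.06]]]}}

```text
time: 13.85
eef_pos: [0.6351, -0.0372, 0.0909]
tcp_rot: [0.679, 0.734, -0.0, -0.001]
contact_force: [-0.8, 0.5, 0.4]
opening: 0.702
```

```bash
python3 - <<'E'
from h import *
way([.5505,-.174,.138],list(ringpt(PL,1,2))+[.062])
E
```

```text
now [ 0.6351 -0.0372  0.0909] yaw 94.5 open 0.7 F [-0.8  0.5  0.4] t 13.85
turn [-0.1 -0.  -0.1] shift [-0.1297 -0.0952 -0.047 ] maxrows 2.682212599054496
now [ 0.6351 -0.0372  0.0909] yaw 94.5 open 0.7 F [-0.8  0.5  0.4] t 13.85
turn [-0.1 -0.  -0.1] shift [-0.      0.0036  0.0289] maxrows 0.4664376216109335
```

Lift clear of the knobs first, then travel to done_3.

Call:
{"op": "move_arm", "data": {"plan": [[[0,0,0,0,0,-0.047,0.06],[0,0,0,-0.03,-0.02,-0.05,0.06],[0,0,0,-0.08,-0.06,-0.05,0.06],[0,0,0,-0.13,-0.095,-0.048,0.06],[0,0,0,-0.13,-0.095,-0.047,0.06]]]}}

```text
time: 14.48
eef_pos: [0.5489, -0.1775, 0.1383]
tcp_rot: [0.681, 0.733, -0.001, -0.001]
contact_force: [1.2, 1.6, 0.3]
opening: 0.703
```

```bash
python3 - <<'E'
from h import *
look('w11.png');way([.5505,-.17,.062])
E
```

```text
v [0.06, 0.02, -0.02, 0.04, -0.01, 0.02]
knob [451. 201.] [393, 147, 124, 120, 856] by top [ 0.6202 -0.1342] by mid [ 0.6254 -0.1348]
knob [161. 242.] [134, 218, 56, 48, 1783] by top [ 0.4506 -0.1657] by mid [ 0.4434 -0.1721]
knob [323. 243.] [303, 219, 42, 48, 1591] by top [ 0.5478 -0.1627] by mid [ 0.5479 -0.1646]
now [ 0.5505 -0.1748  0.1383] yaw 94.4 open 0.7 F [0.6 0.2 0.2] t 14.57
turn [-0.1 -0.  -0.2] shift [0.0047 0.0005 0.0763] maxrows 1.2229194347887042
```

View pics/w11.png

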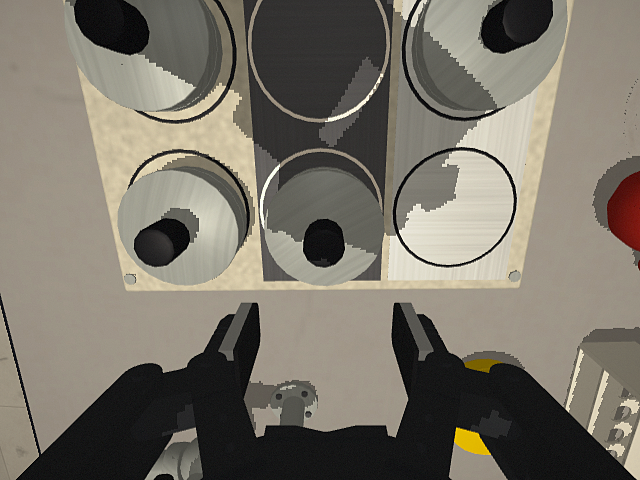

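done_3's knob is at (323,243), i.e. (0.548, -0.165). I'll grip it.

Call:
{"op": "move_arm", "data": {"plan": [[[0,0,0,0.01,-0.002,0.04,0.06],[0,0,0,0.01,-0.002,0.075,0.06],[0,0,0,0.01,-0.002,0.075,0.015],[0,0,0,0.01,-0.002,0.075,0.015],[0,0,0,0.01,-0.002,0.075,0.015]]], "force": 40}}

```text
time: 15.2
eef_pos: [0.5487, -0.165, 0.0647]
tcp_rot: [0.679, 0.734, 0.0, 0.0]
contact_force: [-0.0, -0.4, -1.7]
opening: 0.291
```

```bash
python3 - <<'E'
from h import *
way(list(ringpt(PL,1,3))+[.062])
E
```

```text
now [ 0.5487 -0.165   0.0647] yaw 94.4 open 0.29 F [-0.  -0.4 -1.7] t 15.2
turn [ 0.   0.  -0.2] shift [0.0057 0.1    0.0028] maxrows 1.6033742862829194
```

Call:
{"op": "move_arm", "data": {"plan": [[[0,0,0,0.001,0.02,0.001,0.015],[0,0,0,0.002,0.045,0.001,0.015],[0,0,0,0.004,0.07,0.001,0.015],[0,0,0,0.005,0.09,0.001,0.015],[0,0,0,0.005,0.098,0.001,0.015]]]}}

```text
time: 15.82
eef_pos: [0.6473, -0.1524, 0.0647]
tcp_rot: [0.679, 0.734, 0.0, 0.001]
contact_force: [-0.3, 0.6, -4.5]
opening: 0.286
```

Call:
{"op": "move_arm", "data": {"plan": [[[0,0,0,0,0,0,0.015],[0,0,0,0,0,0,0.06],[0,0,0,0,0,0,0.06],[0,0,0,0,0,0,0.06],[0,0,0,0,0,-0.03,0.06]]]}}

```text
time: 16.45
eef_pos: [0.6449, -0.1516, 0.092]
tcp_rot: [0.679, 0.734, -0.001, -0.002]
contact_force: [0.0, 0.5, 0.2]
opening: 0.7
```

```bash
python3 - <<'E'
from h import *
way([.447,-.17,.138])
E
```

```text
now [ 0.6449 -0.1516  0.092 ] yaw 94.5 open 0.7 F [0.  0.5 0.2] t 16.45
turn [-0.2 -0.1 -0.2] shift [-0.0029 -0.1989 -0.0453] maxrows 3.2639534101882215
```

Next is new_3, at about (0.447, -0.17).

Call:
{"op": "move_arm", "data": {"plan": [[[0,0,0,0,0,-0.047,0.06],[0,0,0,0,-0.055,-0.05,0.06],[0,0,0,0,-0.11,-0.05,0.06],[0,0,0,-0.003,-0.16,-0.048,0.06],[0,0,0,-0.003,-0.199,-0.047,0.06]]]}}

```text
time: 17.08
eef_pos: [0.445, -0.1702, 0.1397]
tcp_rot: [0.679, 0.734, -0.001, -0.002]
contact_force: [0.2, 0.5, 0.6]
opening: 0.704
```

```bash
python3 - <<'E'
from h import *
look('w12.png');way([.447,-.17,.062])
E
```

```text
v [-0.38, -0.65, 0.64, 0.0, -0.01, -0.37]
knob [558. 209.] [519, 169, 116, 113, 513] by top [ 0.5782 -0.1354] by mid [ 0.588  -0.1362]
knob [624. 255.] [604, 235, 36, 47, 1243] by top [ 0.625  -0.1548] by mid [ 0.6374 -0.1548]
knob [326. 262.] [305, 240, 40, 48, 1193] by top [ 0.4436 -0.1719] by mid [ 0.4437 -0.174 ]
now [ 0.4435 -0.1696  0.1389] yaw 94.3 open 0.7 F [ 0.4 -0.1 -0.2] t 17.18
turn [-0.3 -0.2 -0.3] shift [-0.0009  0.0039  0.0769] maxrows 1.2313306373162407
```

View pics/w12.png

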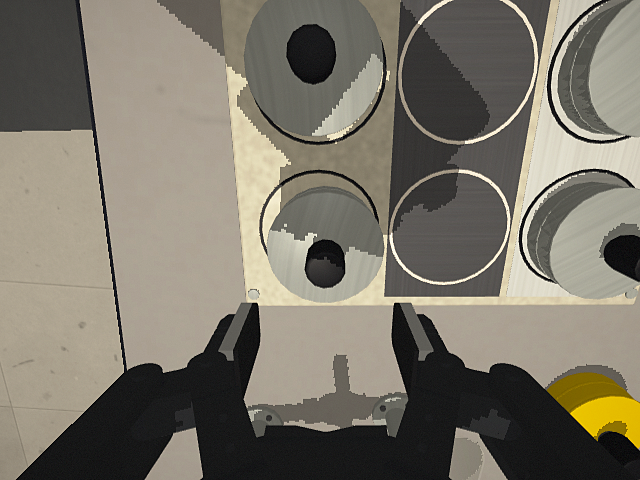

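Call:
{"op": "move_arm", "data": {"plan": [[[-0.2,0,0,-0.003,0.001,0.04,0.06],[-0.2,0,0,-0.003,0.001,0.075,0.06],[-0.2,0,0,-0.003,0.001,0.075,0.015],[-0.2,0,0,-0.003,0.001,0.075,0.015],[-0.2,0,0,-0.003,0.001,0.075,0.015]]], "force": 40}}

```text
time: 17.8
eef_pos: [0.4453, -0.1728, 0.0652]
tcp_rot: [0.68, 0.733, 0.0, -0.001]
contact_force: [0.6, 0.4, -2.6]
opening: 0.287
```

```bash
python3 - <<'E'
from h import *
way(list(ringpt(PL,0,3))+[.062]);snap('wrist','w13.png')
E
```

```text
now [ 0.4453 -0.1728  0.0652] yaw 94.4 open 0.29 F [ 0.6  0.4 -2.6] t 17.8
turn [-0.  -0.1 -0.3] shift [0.0053 0.0987 0.0031] maxrows 1.5825931083968818
```

View pics/w13.png

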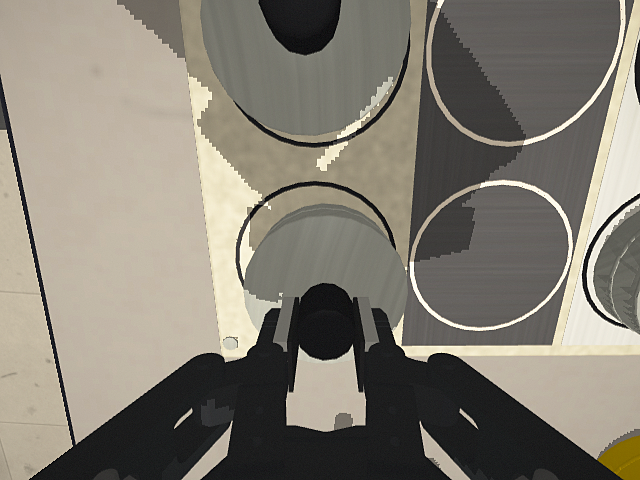

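new_3 is gripped, its knob at (327,325). I'll slide it to heat_3.

Call:
{"op": "move_arm", "data": {"plan": [[[0,0,0,0.0,0.02,0.001,0.015],[0,0,0,0.001,0.045,0.002,0.015],[0,0,0,0.002,0.07,0.002,0.015],[0,0,0,0.003,0.09,0.002,0.015],[0,0,0,0.003,0.098,0.002,0.015]]]}}

```text
time: 18.48
eef_pos: [0.5437, -0.1629, 0.0651]
tcp_rot: [0.679, 0.734, -0.0, -0.0]
contact_force: [-5.4, -1.3, 8.4]
opening: 0.285
```

Call:
{"op": "move_arm", "data": {"plan": [[[0,0,0,0,0,0,0.015],[0,0,0,0,0,0,0.06],[0,0,0,0,0,0,0.06],[0,0,0,0,0,0,0.06],[0,0,0,0,0,-0.03,0.06]]]}}

```text
time: 19.1
eef_pos: [0.5415, -0.1619, 0.0927]
tcp_rot: [0.679, 0.734, -0.001, -0.003]
contact_force: [0.2, -0.7, 0.7]
opening: 0.703
```

```bash
python3 - <<'E'
from h import *
way([.431,-.056,.138])
E
```

```text
now [ 0.5415 -0.1619  0.0927] yaw 94.4 open 0.7 F [ 0.2 -0.7  0.7] t 19.1
turn [-0.4 -0.2 -0.2] shift [ 0.1143 -0.1023 -0.0443] maxrows 2.554175184501066
```

Call:
{"op": "move_arm", "data": {"plan": [[[0,0,0,0,0,-0.045,0.06],[0,0,0,0.03,-0.03,-0.048,0.06],[0,0,0,0.07,-0.065,-0.048,0.06],[0,0,0,0.114,-0.102,-0.046,0.06],[0,0,0,0.114,-0.102,-0.045,0.06]]]}}

```text
time: 19.73
eef_pos: [0.4279, -0.0537, 0.1371]
tcp_rot: [0.678, 0.735, -0.002, -0.005]
contact_force: [1.3, -0.8, -0.7]
opening: 0.703
```

```bash
python3 - <<'E'
from h import *
look('w14.png');way([.431,-.056,.062])
E
```

```text
v [-0.03, 0.07, -0.1, -0.01, -0.06, -0.01]
knob [567. 217.] [531, 174, 109, 115, 531] by top [ 0.5735 -0.0276] by mid [ 0.5829 -0.0261]
knob [328. 259.] [307, 237, 41, 48, 1341] by top [ 0.4323 -0.0562] by mid [ 0.4325 -0.0585]
knob [631. 257.] [619, 239, 21, 39, 585] by top [ 0.6181 -0.0426] by mid [ 0.6301 -0.0408]
now [ 0.4315 -0.0562  0.139 ] yaw 94.5 open 0.71 F [0.4 0.1 0.4] t 19.82
turn [-0.3 -0.1 -0.2] shift [ 0.0001 -0.0001  0.077 ] maxrows 1.2326626691644889
```

View pics/w14.png

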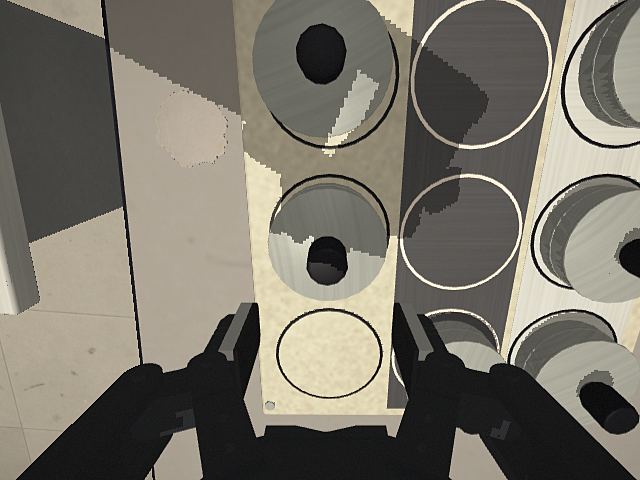

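new_2's knob is at (328,259), under the gripper.

Call:
{"op": "move_arm", "data": {"plan": [[[-0.3,0,0,0.003,0.001,0.04,0.06],[-0.3,0,0,0.003,0.001,0.076,0.06],[-0.3,0,0,0.003,0.001,0.076,0.015],[-0.3,0,0,0.003,0.001,0.076,0.015],[-0.3,0,0,0.003,0.001,0.076,0.015]]], "force": 40}}

```text
time: 20.45
eef_pos: [0.4331, -0.0536, 0.0643]
tcp_rot: [0.679, 0.734, 0.002, 0.001]
contact_force: [0.9, -1.4, -0.3]
opening: 0.287
```

```bash
python3 - <<'E'
from h import *
way(list(ringpt(PL,0,2))+[.062])
E
```

```text
now [ 0.4331 -0.0536  0.0643] yaw 94.4 open 0.29 F [ 0.9 -1.4 -0.3] t 20.45
turn [ 0.2 -0.1 -0.2] shift [0.0004 0.1012 0.0026] maxrows 1.6197460695632326
```

Call:
{"op": "move_arm", "data": {"plan": [[[0,0,0,0.0,0.02,0,0.015],[0,0,0,0,0.045,0,0.015],[0,0,0,0,0.07,0,0.015],[0,0,0,0,0.09,0,0.015],[0,0,0,0,0.1,0,0.015]]]}}

```text
time: 21.08
eef_pos: [0.5341, -0.046, 0.0653]
tcp_rot: [0.679, 0.734, 0.002, 0.001]
contact_force: [-0.0, 0.2, -5.0]
opening: 0.285
```

Call:
{"op": "move_arm", "data": {"plan": [[[0,0,0,0,0,0,0.015],[0,0,0,0,0,0,0.06],[0,0,0,0,0,0,0.06],[0,0,0,0,0,0,0.06],[0,0,0,0,0,-0.03,0.06]]]}}

```text
time: 21.7
eef_pos: [0.5318, -0.0456, 0.0934]
tcp_rot: [0.679, 0.734, 0.001, -0.001]
contact_force: [-0.2, 0.3, 1.2]
opening: 0.699
```

```bash
python3 - <<'E'
from h import *
way([.4172,.059,.138])
E
```

```text
now [ 0.5318 -0.0456  0.0934] yaw 94.4 open 0.7 F [-0.2  0.3  1.2] t 21.7
turn [-0.1 -0.2 -0.2] shift [ 0.1132 -0.1062 -0.0442] maxrows 2.5824514816717734
```

Call:
{"op": "move_arm", "data": {"plan": [[[0,0,0,0,0,-0.045,0.06],[0,0,0,0.03,-0.03,-0.048,0.06],[0,0,0,0.07,-0.065,-0.048,0.06],[0,0,0,0.113,-0.106,-0.046,0.06],[0,0,0,0.113,-0.106,-0.045,0.06]]]}}

```text
time: 22.32
eef_pos: [0.4141, 0.0607, 0.1378]
tcp_rot: [0.678, 0.735, 0.0, -0.002]
contact_force: [0.5, -0.9, 0.7]
opening: 0.7
```

```bash
python3 - <<'E'
from h import *
look('w15.png');way([.4172,.06,.062])
E
```

```text
v [-0.04, 0.06, -0.08, -0.02, -0.06, -0.02]
0.86 [636.6 237.4] [0.636 0.083]
knob [329. 256.] [308, 233, 42, 48, 1525] by top [0.4189 0.0619] by mid [0.4192 0.0595]
now [0.4174 0.0589 0.1392] yaw 94.5 open 0.71 F [ 1.  -0.2  0.3] t 22.43
turn [ 0.  -0.1 -0.1] shift [ 0.0009 -0.0002  0.0772] maxrows 1.2351709590526816
```

View pics/w15.png

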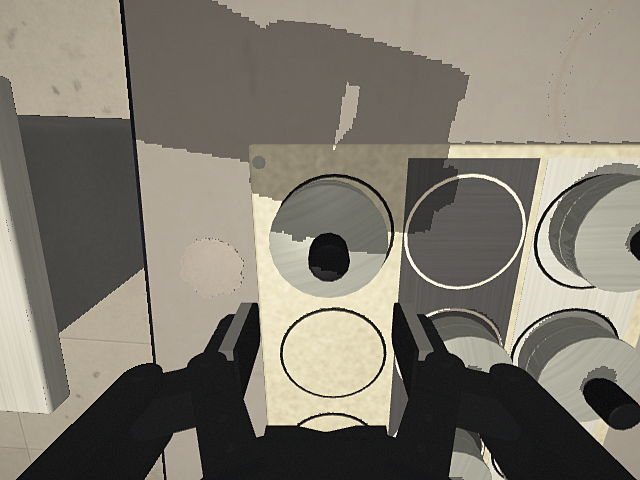

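new_1's knob is at (329,256), i.e. (0.418, 0.063).

Call:
{"op": "move_arm", "data": {"plan": [[[0,0,0,0.005,0.001,0.04,0.06],[0,0,0,0.005,0.001,0.076,0.06],[0,0,0,0.005,0.001,0.076,0.015],[0,0,0,0.005,0.001,0.076,0.015],[0,0,0,0.005,0.001,0.076,0.015]]], "force": 40}}

```text
time: 23.05
eef_pos: [0.4194, 0.0638, 0.0645]
tcp_rot: [0.679, 0.734, 0.002, 0.001]
contact_force: [0.6, -0.2, -0.8]
opening: 0.288
```

```bash
python3 - <<'E'
from h import *
way(list(ringpt(PL,0,1))+[.062])
E
```

```text
now [0.4194 0.0638 0.0645] yaw 94.5 open 0.29 F [ 0.6 -0.2 -0.8] t 23.05
turn [ 0.2 -0.1 -0.2] shift [-0.0029  0.1054  0.0028] maxrows 1.6876530461814565
```

Call:
{"op": "move_arm", "data": {"plan": [[[0,0,0,0.0,0.02,0,0.015],[0,0,0,-0.001,0.045,0,0.015],[0,0,0,-0.002,0.07,0,0.015],[0,0,0,-0.003,0.092,0,0.015],[0,0,0,-0.003,0.104,0,0.015]]]}}

```text
time: 23.68
eef_pos: [0.5247, 0.0689, 0.0656]
tcp_rot: [0.679, 0.734, 0.002, 0.001]
contact_force: [0.1, 1.1, -3.5]
opening: 0.288
```

Call:
{"op": "move_arm", "data": {"plan": [[[0,0,0,0,0,0,0.015],[0,0,0,0,0,0,0.06],[0,0,0,0,0,0,0.06],[0,0,0,0,0,0,0.06],[0,0,0,0,0,-0.03,0.06]]]}}

```text
time: 24.3
eef_pos: [0.5222, 0.0689, 0.0936]
tcp_rot: [0.679, 0.734, 0.0, -0.001]
contact_force: [0.0, 0.1, 0.4]
opening: 0.7
```

```bash
python3 - <<'E'
from h import *
rel([.5,-.04,.38],60)
E
```

```text
now [0.5222 0.0689 0.0936] yaw 94.5 open 0.7 F [0.  0.1 0.4] t 24.3
turn [-0.1 -0.1 34.5] shift [-0.1061 -0.0308 -0.2866] maxrows 4.914763878048085
```

All six are moved. I'll rise for a check view.

Call:
{"op": "move_arm", "data": {"plan": [[[0,0,0,0,0,-0.06,0.06],[0,0,8,-0.02,-0.01,-0.12,0.06],[0,0,16,-0.05,-0.02,-0.17,0.06],[0,0,25,-0.08,-0.03,-0.23,0.06],[0,0,35,-0.106,-0.031,-0.285,0.06]]]}}

```text
time: 24.92
eef_pos: [0.4988, -0.0389, 0.3772]
tcp_rot: [0.87, 0.493, 0.0, -0.001]
contact_force: [1.5, -0.6, -0.1]
opening: 0.703
```

Call:
{"op": "move_arm", "data": {"plan": [[[0,0,10,0,0,0,0.04],[0,0,20,0,0,0,0.04],[0,0,30,0,0,0,0.04],[0,0,30,0,0,0,0.04],[0,0,30,0,0,0,0.04]]]}}

```text
time: 25.55
eef_pos: [0.4987, -0.0389, 0.3772]
tcp_rot: [0.968, 0.253, 0.0, -0.001]
contact_force: [0.7, -0.6, -0.4]
opening: 0.472
```

```bash
cat >> h.py <<'E'
def check(name):
    s=get_state();print('v',np.round(s['dq'],2).tolist());im=snap('wrist',name)
    P,f,_=fitplate(im,PL,rows=(-1,),span=.009);print('plate by wait row',np.round(P,4),f)
    for q in ('done_1_mid','new_1_mid'):
        for d in pinpoint('wrist',q):
            w=toplane('wrist',d['centre'],.048)[:2]
            e=min(((np.linalg.norm(w-ringpt(P,r,c)),r,c,np.round(w-ringpt(P,r,c),4)) for r in(0,1) for c in(1,2,3)),key=lambda t:t[0])
            print(q,round(d['p'],2),np.round(d['centre']),np.round(w,3),'nearest',e)
    big=cv2.cvtColor(im,cv2.COLOR_RGB2BGR)
    for r in (0,1):
        for c in (1,2,3):
            o=ringpt(P,r,c)
            for rad,z,col in ((.042,.012,(0,0,255)),(.013,.084,(0,255,0)),(.042,.052,(255,100,0))):
                pts=np.array([proj('wrist',np.append(o+rad*np.array([np.cos(t),np.sin(t)]),z)) for t in np.linspace(0,6.28,60)])
                cv2.polylines(big,[(pts*8).astype(np.int32)],True,col,1,cv2.LINE_AA,3)
    ps=np.array([proj('wrist',np.append(ringpt(P,r,c),.03)) for r in(-1,0,1) for c in(1,2,3)])
    a=np.clip(ps.min(0)-60,0,None).astype(int);b=(ps.max(0)+60).astype(int);cr=big[a[1]:b[1],a[0]:b[0]]
    k=min(800/cr.shape[1],600/cr.shape[0]);cv2.imwrite('pics/c'+name,cv2.resize(cr,None,fx=k,fy=k,interpolation=cv2.INTER_CUBIC))
E
python3 - <<'E'
from h import *
check('w16.png')
E
```

```text
v [0.0, 0.0, -0.0, 0.0, -0.0, 0.01]
plate by wait row [ 0.5332 -0.0458  0.0822] -59.305274963378906
done_1_mid 0.76 [292.  42.] [0.633 0.083] nearest (np.float64(0.006758614203378331), 1, 1, array([0.0043, 0.0052]))
new_1_mid 0.86 [260. 130.] [0.523 0.072] nearest (np.float64(0.0033802276922119553), 0, 1, array([-0.0008,  0.0033]))
```

View pics/cw16.png

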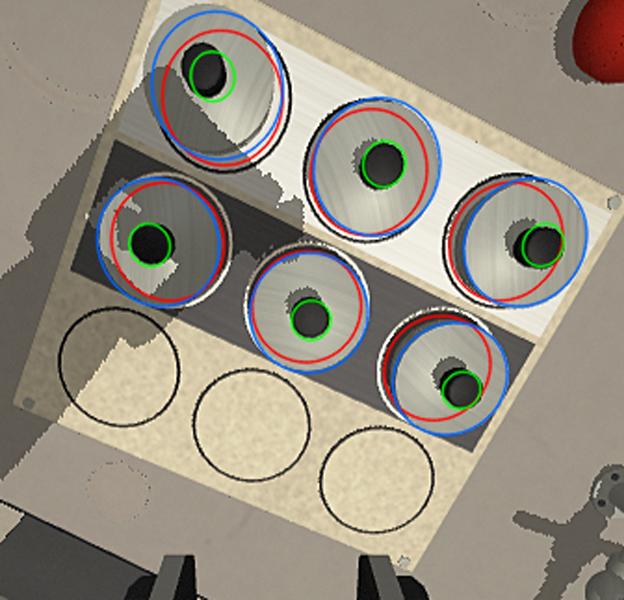

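View pics/w16.png

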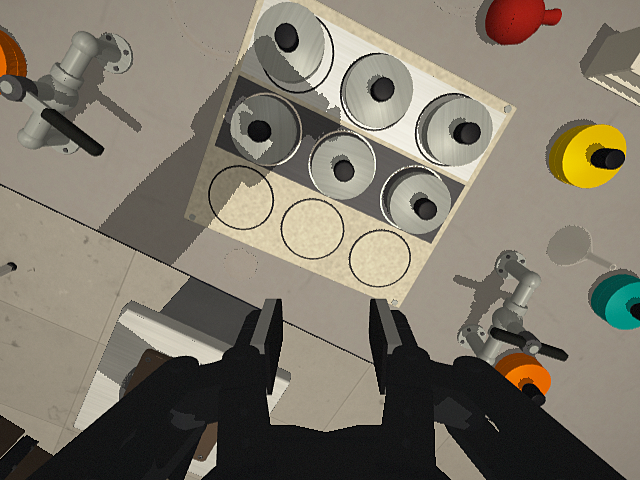

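Every pot is inside its ring. done_1 is the worst at about 6–7 mm off, and both valves are still shut. Next I'll open the hot valve by pushing the lever clockwise from its +x side.

```bash
cat >> h.py <<'E'
def arc(A,r,d,ths,y0,k,th0,z=.105):
    for th in ths:
        t=np.radians(th);p=np.array(A)+r*np.array([np.cos(t),np.sin(t)])-d*np.array([np.sin(t),-np.cos(t)])
        print('--',th,np.round(p,4));rel(list(p)+[z],y0+k*(th-th0))
AH=(.442,.3055)
E
python3 - <<'E'
from h import *
arc(AH,.075,.05,[258],60,0,258,.2)
E
```

```text
-- 258 [0.4753 0.2217]
now [ 0.4988 -0.0389  0.3771] yaw 29.2 open 0.47 F [-0.   0.   0.2] t 25.7
turn [ -0.1  -0.1 -30.8] shift [ 0.1066 -0.2386  0.1777] maxrows 5.055708663105632
```

Call:
{"op": "move_arm", "data": {"plan": [[[0,0,-6,0.02,-0.045,0.02,0],[0,0,-12,0.045,-0.095,0.045,0],[0,0,-18,0.07,-0.145,0.075,0],[0,0,-25,0.09,-0.2,0.11,0],[0,0,-31,0.107,-0.239,0.15,0]]]}}

```text
time: 26.32
eef_pos: [0.4758, 0.2226, 0.2295]
tcp_rot: [0.864, 0.504, 0.002, -0.001]
contact_force: [1.5, -0.0, 0.6]
opening: 0.001
```

```bash
python3 - <<'E'
from h import *
arc(AH,.075,.045,[258],60,0,258)
snap('wrist','w17.png')
E
```

```text
-- 258 [0.4704 0.2228]
now [0.4758 0.2226 0.2295] yaw 60.5 open 0.0 F [ 1.5 -0.   0.6] t 26.32
turn [ 0.1 -0.2  0.5] shift [-0.003  -0.0049  0.1245] maxrows 1.9933050944950712
```

View pics/w17.png

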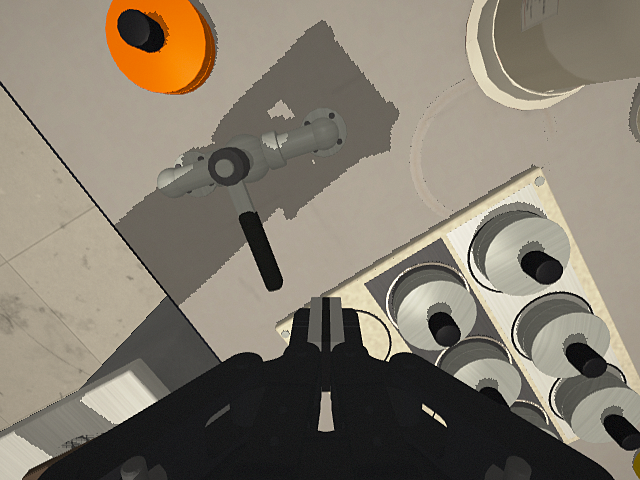

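Call:
{"op": "move_arm", "data": {"plan": [[[0,0,0,-0.003,-0.005,0.045,0],[0,0,0,-0.003,-0.005,0.09,0],[0,0,0,-0.003,-0.005,0.12,0],[0,0,0,-0.003,-0.005,0.123,0],[0,0,0,-0.003,-0.005,0.123,0]]]}}

```text
time: 27.0
eef_pos: [0.4649, 0.2262, 0.1]
tcp_rot: [0.862, 0.506, -0.003, -0.004]
contact_force: [0.2, 0.4, -0.2]
opening: 0.002
```

```bash
python3 - <<'E'
from h import *
arc(AH,.075,.02,[256,245,234,223,212],60,.6,258)
E
```

```text
-- 256 [0.4433 0.2279]
now [0.4649 0.2262 0.1   ] yaw 60.8 open 0.0 F [ 0.2  0.4 -0.2] t 27.0
turn [-0.5  0.   2. ] shift [-0.009  -0.0197 -0.0048] maxrows 0.3556795670869277
-- 245 [0.4284 0.2291]
now [0.4649 0.2262 0.1   ] yaw 60.8 open 0.0 F [ 0.2  0.4 -0.2] t 27.0
turn [-0.5  0.1  8.6] shift [-0.0152 -0.0333 -0.0047] maxrows 0.8070906463815326
-- 234 [0.4141 0.2331]
now [0.4649 0.2262 0.1   ] yaw 60.8 open 0.0 F [ 0.2  0.4 -0.2] t 27.0
turn [-0.5  0.1 15.2] shift [-0.0187 -0.0477 -0.0045] maxrows 1.4232082395058439
-- 223 [0.4008 0.2397]
now [0.4649 0.2262 0.1   ] yaw 60.8 open 0.0 F [ 0.2  0.4 -0.2] t 27.0
turn [-0.5  0.1 21.8] shift [-0.0194 -0.0626 -0.0044] maxrows 2.0397504922177143
-- 212 [0.389  0.2488]
now [0.4649 0.2262 0.1   ] yaw 60.8 open 0.0 F [ 0.2  0.4 -0.2] t 27.0
turn [-0.5  0.2 28.4] shift [-0.0172 -0.0773 -0.0043] maxrows 2.6564217286319125
```

Call:
{"op": "move_arm", "data": {"plan": [[[0,0,2,-0.009,-0.02,-0.004,0],[0,0,9,-0.015,-0.033,-0.004,0],[0,0,15,-0.019,-0.048,-0.004,0],[0,0,22,-0.019,-0.062,-0.004,0],[0,0,28,-0.017,-0.077,-0.004,0]]]}}

```text
time: 27.62
eef_pos: [0.3919, 0.2495, 0.1078]
tcp_rot: [0.96, 0.281, 0.0, -0.003]
contact_force: [2.1, -0.6, 0.0]
opening: -0.004
```

```bash
python3 - <<'E'
from h import *
arc(AH,.075,.02,[202,192,184,176,169],60,.6,258)
E
```

```text
-- 202 [0.38   0.2589]
now [0.3919 0.2495 0.1078] yaw 32.6 open -0.0 F [ 2.1 -0.6  0. ] t 27.62
turn [-0.3 -0.1  6.2] shift [-0.005  -0.0143  0.0029] maxrows 0.5814521814261113
-- 192 [0.3728 0.2703]
now [0.3919 0.2495 0.1078] yaw 32.6 open -0.0 F [ 2.1 -0.6  0. ] t 27.62
turn [-0.3 -0.1 12.2] shift [-0.0048 -0.0278  0.0029] maxrows 1.1417722496512843
-- 184 [0.3686 0.2803]
now [0.3919 0.2495 0.1078] yaw 32.6 open -0.0 F [ 2.1 -0.6  0. ] t 27.62
turn [-0.3 -0.1 17. ] shift [-0.003  -0.0385  0.003 ] maxrows 1.590244936011514
-- 176 [0.3658 0.2908]
now [0.3919 0.2495 0.1078] yaw 32.6 open -0.0 F [ 2.1 -0.6  0. ] t 27.62
turn [-0.3 -0.1 21.8] shift [ 0.0003 -0.0488  0.0031] maxrows 2.038772527019403
-- 169 [0.3646 0.3002]
now [0.3919 0.2495 0.1078] yaw 32.6 open -0.0 F [ 2.1 -0.6  0. ] t 27.62
turn [-0.3 -0.1 26. ] shift [ 0.0043 -0.0574  0.0031] maxrows 2.4312553189576556
```

Call:
{"op": "move_arm", "data": {"plan": [[[0,0,6,-0.005,-0.014,0.002,0],[0,0,12,-0.005,-0.027,0.002,0],[0,0,17,-0.003,-0.038,0.002,0],[0,0,21,0,-0.046,0.002,0],[0,0,23,0.002,-0.051,0.002,0]]]}}

```text
time: 28.25
eef_pos: [0.3681, 0.2942, 0.1088]
tcp_rot: [0.996, 0.084, 0.003, -0.003]
contact_force: [0.6, -1.1, -0.1]
opening: 0.003
```

```bash
python3 - <<'E'
from h import *
arc(AH,.075,.02,[172,169,168],60,.6,258)
snap('wrist','w18.png')
E
```

```text
-- 172 [0.3649 0.2961]
now [0.3681 0.2942 0.1088] yaw 9.6 open 0.0 F [ 0.6 -1.1 -0.1] t 28.25
turn [-0.3 -0.3  1.2] shift [-0.0028 -0.0024  0.0038] maxrows 0.11944015762648849
-- 169 [0.3646 0.3002]
now [0.3681 0.2942 0.1088] yaw 9.6 open 0.0 F [ 0.6 -1.1 -0.1] t 28.25
turn [-0.4 -0.3  3. ] shift [-0.0025 -0.0065  0.0038] maxrows 0.2825294263646698
-- 168 [0.3645 0.3015]
now [0.3681 0.2942 0.1088] yaw 9.6 open 0.0 F [ 0.6 -1.1 -0.1] t 28.25
turn [-0.4 -0.3  3.6] shift [-0.0023 -0.0078  0.0038] maxrows 0.33801276561694593
```

View pics/w18.png

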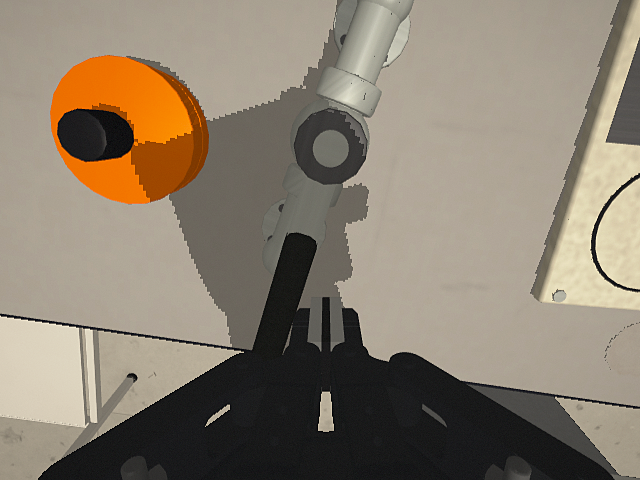

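Almost open. I'll press on to the stop.

Call:
{"op": "move_arm", "data": {"plan": [[[0,0,0,0,-0.002,0,0],[0,0,0,0,-0.004,0,0],[0,0,0,0,-0.005,0,0],[0,0,0,0,-0.006,0,0],[0,0,0,0,-0.007,0,0]]]}}

```text
time: 28.92
eef_pos: [0.3678, 0.3001, 0.1094]
tcp_rot: [0.996, 0.084, 0.003, -0.002]
contact_force: [2.1, -9.9, 5.2]
opening: 0.0
```

Call:
{"op": "move_arm", "data": {"plan": [[[0,0,0,0,-0.001,0,0],[0,0,0,0,-0.002,0,0],[0,0,0,0,-0.003,0,0],[0,0,0,0,-0.003,0,0],[0,0,0,0,-0.003,0,0]]]}}

```text
time: 29.55
eef_pos: [0.3678, 0.3002, 0.1096]
tcp_rot: [0.996, 0.085, 0.003, 0.002]
contact_force: [1.5, -13.4, 3.6]
opening: -0.0
```

The tool no longer advances and the force is rising, so the lever is at its stop. I'll back off, lift and look.

Call:
{"op": "move_arm", "data": {"plan": [[[0,0,0,0,0.01,0,0],[0,0,0,0,0.02,-0.03,0],[0,0,0,0,0.03,-0.09,0],[0,0,0,0,0.05,-0.15,0],[0,0,0,0,0.06,-0.19,0]]]}}

```text
time: 30.18
eef_pos: [0.3771, 0.2418, 0.303]
tcp_rot: [0.996, 0.085, 0.005, 0.001]
contact_force: [0.4, 0.9, -1.0]
opening: -0.005
```

```bash
python3 - <<'E'
from h import *
print(get_state()['dq'].round(2));snap('wrist','w19.png')
for q in ['hot_axis','hot_grip']:
    for d in pinpoint('wrist',q)[:1]: print(q,round(d['p'],2),np.round(d['centre'],1),np.round(toplane('wrist',d['centre'],.12),3)[:2])
rel([.43,-.18,.36],0)
E
```

```text
[-0.17 -0.27 -0.34  0.    0.64 -0.18]
hot_axis 0.96 [268.2 136. ] [0.445 0.306]
hot_grip 0.91 [244.2 201.4] [0.38 0.32]
now [0.3779 0.2423 0.3028] yaw 9.7 open -0.0 F [-0.5 -0.1  0.1] t 30.32
turn [ 0.1 -0.7  9.7] shift [-0.0191  0.4252 -0.0563] maxrows 6.868697452747726
```

View pics/w19.png

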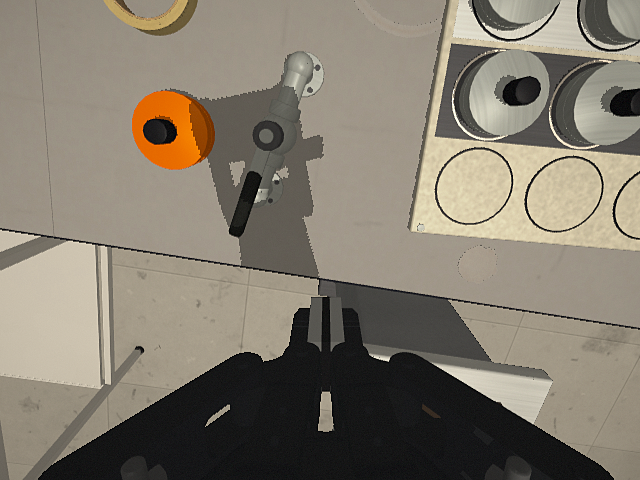

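The grip direction is 167.8° against 168° for the pipe, so hot is open. Now the cold valve. I'll pass over the plate at height.

Call:
{"op": "move_arm", "data": {"plan": [[[0,0,0,0.03,0.04,-0.02,0],[0,0,0,0.06,0.09,-0.03,0],[0,0,0,0.08,0.14,-0.04,0],[0,0,0,0.09,0.195,-0.05,0],[0,0,0,0.09,0.25,-0.05,0]]]}}

```text
time: 30.95
eef_pos: [0.5085, 0.0099, 0.3528]
tcp_rot: [0.996, 0.085, 0.005, -0.0]
contact_force: [0.6, 0.1, 0.1]
opening: 0.002
```

```bash
python3 - <<'E'
from h import *
rel([.40,-.30,.30],8)
E
```

```text
now [0.5085 0.0099 0.3528] yaw 9.7 open 0.0 F [0.6 0.1 0.1] t 30.95
turn [ 0.  -0.6  1.7] shift [-0.1599  0.287   0.0514] maxrows 5.320674338071491
```

Call:
{"op": "move_arm", "data": {"plan": [[[0,-0.6,0,-0.02,0.055,0.005,0],[0,-0.6,0,-0.05,0.11,0.01,0],[0,-0.6,0,-0.085,0.165,0.02,0],[0,-0.6,0,-0.12,0.22,0.035,0],[0,-0.6,0,-0.155,0.27,0.05,0]]]}}

```text
time: 31.58
eef_pos: [0.4043, -0.2756, 0.3007]
tcp_rot: [0.996, 0.085, -0.001, -0.001]
contact_force: [1.5, -0.5, 0.9]
opening: -0.005
```

```bash
python3 - <<'E'
from h import *
print(get_state()['dq'].round(2));snap('wrist','w20.png')
for q in ['cold_axis','cold_grip']:
    for d in pinpoint('wrist',q): print(q,round(d['p'],2),np.round(d['centre'],1),np.round(toplane('wrist',d['centre'],.12),3)[:2])
rel([.40,-.30,.30],8)
E
```

```text
[-0.97  0.19  0.06  0.   -0.25 -0.96]
cold_axis 0.69 [440.3 173. ] [ 0.458 -0.374]
cold_grip 0.72 [480.3 172.6] [ 0.467 -0.408]
now [ 0.4036 -0.2758  0.2997] yaw 9.5 open -0.0 F [-0.   1.  -0.6] t 31.73
turn [-0.3  0.2  1.5] shift [-0.0075  0.0233 -0.0004] maxrows 0.391789044985966
```

View pics/w20.png

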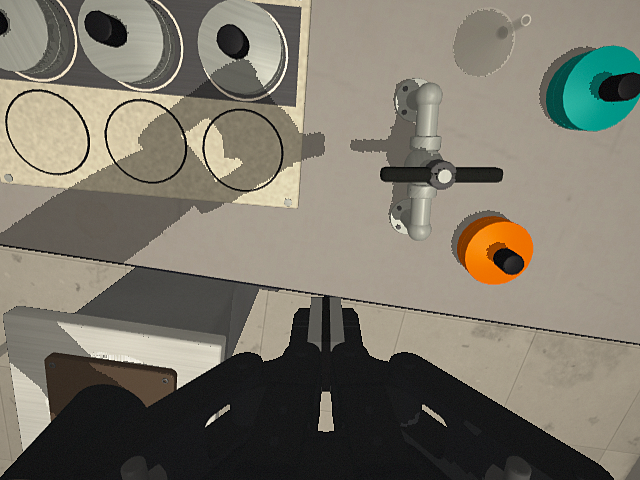

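View 20 shows the cold bar from (382,174) to (502,174) with its hub at (441,174). I'll push its plate-side arm towards +x.

```bash
cat >> h.py <<'E'
AC=(.460,-.375)
E
python3 - <<'E'
from h import *
a=toplane('wrist',(428,92),.06);b=toplane('wrist',(421,232),.06);print(a,b,(a+b)/2,np.degrees(np.arctan2(*(a-b)[1::-1])))
a=toplane('wrist',(382,174),.12);b=toplane('wrist',(502,174),.12);print(a,b,(a+b)/2,np.degrees(np.arctan2(*(a-b)[1::-1])))
arc(AC,.04,.05,[103],10,0,0,.2)
E
```

```text
[ 0.53171442 -0.35864296  0.06      ] [ 0.38680578 -0.38912183  0.06      ] [ 0.4592601  -0.37388239  0.06      ] 11.87797665587091
[ 0.4505391  -0.32010059  0.12      ] [ 0.46868561 -0.4283636   0.12      ] [ 0.45961236 -0.37423209  0.12      ] 99.51518234021788
-- 103 [ 0.4023 -0.3473]
now [ 0.4036 -0.2758  0.2997] yaw 9.5 open -0.0 F [-0.   1.  -0.6] t 31.73
turn [-0.3  0.2 -0.5] shift [-0.0127  0.0709  0.0994] maxrows 1.9637369114386984
```

Call:
{"op": "move_arm", "data": {"plan": [[[0,0,0,-0.006,0.035,0.02,0],[0,0,0,-0.012,0.071,0.05,0],[0,0,0,-0.012,0.071,0.1,0],[0,0,0,-0.012,0.071,0.15,0],[0,0,0,-0.012,0.071,0.19,0]]]}}

```text
time: 32.35
eef_pos: [0.4028, -0.3442, 0.1062]
tcp_rot: [0.997, 0.083, -0.002, -0.004]
contact_force: [-0.0, 0.1, -0.7]
opening: 0.001
```

```bash
python3 - <<'E'
from h import *
arc((.4595,-.374),.04,.02,[102,91,80,69,58],10,.6,102)
snap('wrist','w21.png')
E
```

```text
-- 102 [ 0.4316 -0.339 ]
now [ 0.4028 -0.3442  0.1062] yaw 9.6 open 0.0 F [-0.   0.1 -0.7] t 32.35
turn [-0.5  0.2 -0.4] shift [ 0.0293 -0.0003  0.0011] maxrows 0.4684024150301929
-- 91 [ 0.4388 -0.3344]
now [ 0.4028 -0.3442  0.1062] yaw 9.6 open 0.0 F [-0.   0.1 -0.7] t 32.35
turn [-0.5  0.3  6.2] shift [ 0.0371 -0.0037  0.0011] maxrows 0.5970198430823866
-- 80 [ 0.4467 -0.3311]
now [ 0.4028 -0.3442  0.1062] yaw 9.6 open 0.0 F [-0.   0.1 -0.7] t 32.35
turn [-0.5  0.3 12.8] shift [ 0.0455 -0.0056  0.0011] maxrows 1.192842144019933
-- 69 [ 0.4552 -0.3295]
now [ 0.4028 -0.3442  0.1062] yaw 9.6 open 0.0 F [-0.   0.1 -0.7] t 32.35
turn [-0.5  0.3 19.4] shift [ 0.0541 -0.0058  0.0011] maxrows 1.8092649352201386
-- 58 [ 0.4637 -0.3295]
now [ 0.4028 -0.3442  0.1062] yaw 9.6 open 0.0 F [-0.   0.1 -0.7] t 32.35
turn [-0.5  0.3 26. ] shift [ 0.0625 -0.0044  0.001 ] maxrows 2.4258896173429676
```

View pics/w21.png

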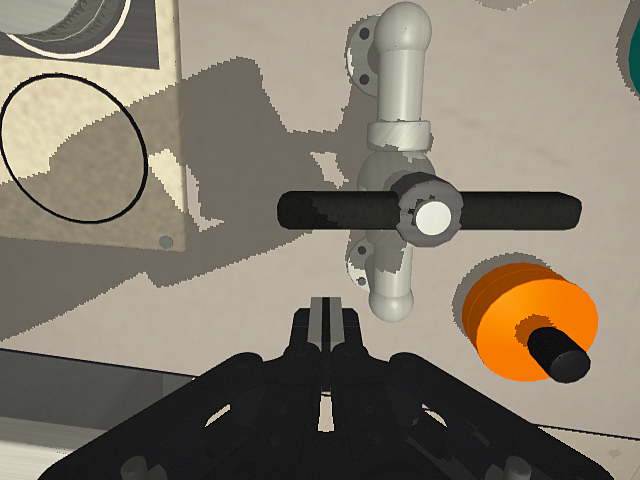

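Call:
{"op": "move_arm", "data": {"plan": [[[0,0,0,0.02,0,0,0],[0,0,3,0.032,-0.002,0,0],[0,0,10,0.042,-0.005,0,0],[0,0,18,0.052,-0.006,0,0],[0,0,26,0.062,-0.004,0,0]]]}}

```text
time: 33.02
eef_pos: [0.4621, -0.3264, 0.102]
tcp_rot: [0.989, -0.144, -0.008, -0.006]
contact_force: [-5.5, -0.4, 1.0]
opening: -0.004
```

```bash
python3 - <<'E'
from h import *
arc((.4595,-.374),.04,.02,[50,42,34,26,20,13],10,.6,102)
E
```

```text
-- 50 [ 0.4699 -0.3305]
now [ 0.4621 -0.3264  0.102 ] yaw -16.6 open -0.0 F [-5.5 -0.4  1. ] t 33.02
turn [-0.6  1.   4.6] shift [ 0.0086  0.0016 -0.0031] maxrows 0.442759283233196
-- 42 [ 0.4758 -0.3324]
now [ 0.4621 -0.3264  0.102 ] yaw -16.6 open -0.0 F [-5.5 -0.4  1. ] t 33.02
turn [-0.5  1.   9.4] shift [ 0.0149  0.0017 -0.0032] maxrows 0.8849069213934494
-- 34 [ 0.4815 -0.3351]
now [ 0.4621 -0.3264  0.102 ] yaw -16.6 open -0.0 F [-5.5 -0.4  1. ] t 33.02
turn [-0.5  1.  14.2] shift [ 0.021   0.0027 -0.0033] maxrows 1.3313723154797785
-- 26 [ 0.4867 -0.3385]
now [ 0.4621 -0.3264  0.102 ] yaw -16.6 open -0.0 F [-5.5 -0.4  1. ] t 33.02
turn [-0.4  1.  19. ] shift [ 0.027   0.0045 -0.0035] maxrows 1.7789074417684123
-- 20 [ 0.4902 -0.3415]
now [ 0.4621 -0.3264  0.102 ] yaw -16.6 open -0.0 F [-5.5 -0.4  1. ] t 33.02
turn [-0.4  1.1 22.6] shift [ 0.0313  0.0064 -0.0036] maxrows 2.1148523596071067
-- 13 [ 0.494  -0.3455]
now [ 0.4621 -0.3264  0.102 ] yaw -16.6 open -0.0 F [-5.5 -0.4  1. ] t 33.02
turn [-0.4  1.1 26.8] shift [ 0.036   0.0092 -0.0037] maxrows 2.5069569685709836
```

Call:
{"op": "move_arm", "data": {"plan": [[[0,0,5,0.009,0.0015,-0.002,0],[0,0,9,0.015,0.0017,-0.002,0],[0,0,14,0.021,0.003,-0.002,0],[0,0,19,0.027,0.005,-0.002,0],[0,0,22,0.031,0.006,-0.002,0]]]}}

```text
time: 33.65
eef_pos: [0.4911, -0.3393, 0.1045]
tcp_rot: [0.944, -0.331, -0.01, -0.006]
contact_force: [-4.6, 2.2, 0.2]
opening: 0.001
```

```bash
python3 - <<'E'
from h import *
arc((.4595,-.374),.04,.02,[20,16,12],10,.6,102)
snap('wrist','w22.png')
E
```

```text
-- 20 [ 0.4902 -0.3415]
now [ 0.4911 -0.3393  0.1045] yaw -38.6 open 0.0 F [-4.6  2.2  0.2] t 33.65
turn [-0.2  1.3  0.6] shift [ 0.0007  0.0023 -0.0005] maxrows 0.13213319995272937
-- 16 [ 0.4924 -0.3437]
now [ 0.4911 -0.3393  0.1045] yaw -38.6 open 0.0 F [-4.6  2.2  0.2] t 33.65
turn [-0.2  1.3  3. ] shift [ 0.0038  0.0026 -0.0006] maxrows 0.30329655730221844
-- 12 [ 0.4945 -0.3461]
now [ 0.4911 -0.3393  0.1045] yaw -38.6 open 0.0 F [-4.6  2.2  0.2] t 33.65
turn [-0.2  1.3  5.4] shift [ 0.0069  0.0032 -0.0006] maxrows 0.516850372883238
```

View pics/w22.png

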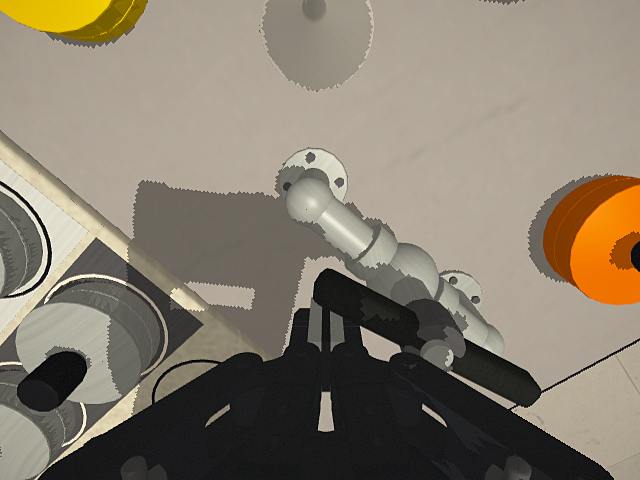

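About 15° are left. I'll continue in small steps.

Call:
{"op": "move_arm", "data": {"plan": [[[0,0,1,0.002,0.001,0,0],[0,0,2,0.004,0.0025,0,0],[0,0,3,0.006,0.004,0,0],[0,0,4,0.007,0.005,0,0],[0,0,5,0.008,0.006,0,0]]]}}

```text
time: 34.33
eef_pos: [0.496, -0.3455, 0.1048]
tcp_rot: [0.928, -0.373, -0.009, -0.009]
contact_force: [3.3, 14.1, 3.6]
opening: -0.003
```

```bash
python3 - <<'E'
from h import *
rel([.4945,-.3461,.105],-44)
snap('wrist','w23.png')
E
```

```text
now [ 0.496  -0.3455  0.1048] yaw -43.8 open -0.0 F [ 3.3 14.1  3.6] t 34.33
turn [-0.6  1.4  0.2] shift [-0.0007  0.0015 -0.0002] maxrows 0.1439713782430533
```

View pics/w23.png

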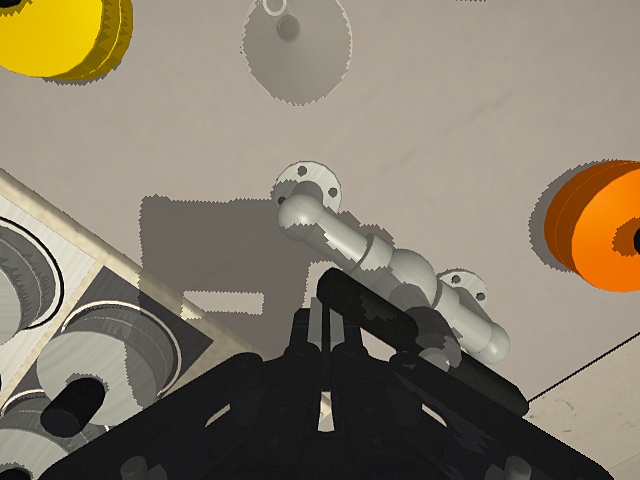

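The bar is now parallel to the pipe and the force is 14 N. I'll press once more briefly to confirm, then retreat.

Call:
{"op": "move_arm", "data": {"plan": [[[0,0,0,0.001,0.001,0,0],[0,0,0,0.002,0.002,0,0],[0,0,0,-0.008,-0.008,0,0],[0,0,0,-0.012,-0.012,-0.03,0],[0,0,0,-0.012,-0.012,-0.09,0]]]}}

```text
time: 35.0
eef_pos: [0.496, -0.3295, 0.1938]
tcp_rot: [0.928, -0.373, -0.011, -0.01]
contact_force: [0.7, -0.4, 0.8]
opening: -0.002
```

```bash
python3 - <<'E'
from h import *
rel([.48,-.15,.38],0)
E
```

```text
now [ 0.496  -0.3295  0.1938] yaw -43.8 open -0.0 F [ 0.7 -0.4  0.8] t 35.0
turn [ -1.1   1.3 -43.8] shift [-0.1409 -0.1203 -0.1812] maxrows 4.146609998054629
```

Call:
{"op": "move_arm", "data": {"plan": [[[-1,1,-8,-0.02,-0.02,-0.06,0],[-1,1,-16,-0.05,-0.04,-0.1,0],[-1,1,-25,-0.08,-0.07,-0.14,0],[-1,1,-34,-0.11,-0.1,-0.17,0],[-1,1,-43,-0.14,-0.12,-0.18,0]]]}}

```text
time: 35.62
eef_pos: [0.4817, -0.15, 0.3833]
tcp_rot: [1.0, -0.004, 0.002, 0.001]
contact_force: [0.3, -0.4, 0.3]
opening: 0.003
```

Call:
{"op": "move_arm", "data": {"plan": [[[0,0,0,0,0,0,0],[0,0,0,0,0,0,0],[0,0,0,0,0,0,0],[0,0,0,0,0,0,0],[0,0,0,0,0,0,0]]]}}

```text
time: 36.25
eef_pos: [0.4817, -0.1506, 0.3826]
tcp_rot: [1.0, -0.005, 0.002, 0.0]
contact_force: [-0.9, -0.1, -0.2]
opening: 0.002
```

```bash
python3 - <<'E'
from h import *
check('w24.png')
for q in ['cold_axis','cold_grip','hot_axis','hot_grip']:
    for d in pinpoint('wrist',q): print(q,round(d['p'],2),np.round(d['centre'],1),np.round(toplane('wrist',d['centre'],.12),3)[:2])
E
```

```text
v [0.01, -0.01, -0.0, 0.0, 0.0, -0.0]
plate by wait row [ 0.5331 -0.0451  0.081 ] -57.15579605102539
done_1_mid 0.76 [134.  68.] [0.634 0.085] nearest (np.float64(0.008573284425565144), 1, 1, array([0.0052, 0.0068]))
new_1_mid 0.57 [160. 161.] [0.521 0.071] nearest (np.float64(0.0025647493664406554), 0, 1, array([-0.0023,  0.0012]))
cold_axis 0.77 [510.2 211.4] [ 0.465 -0.372]
cold_axis 0.67 [512.7 241.9] [ 0.427 -0.381]
cold_grip 0.64 [513.2 243.6] [ 0.425 -0.382]
hot_grip 0.47 [510.7 212.1] [ 0.465 -0.373]
```

View pics/cw24.png

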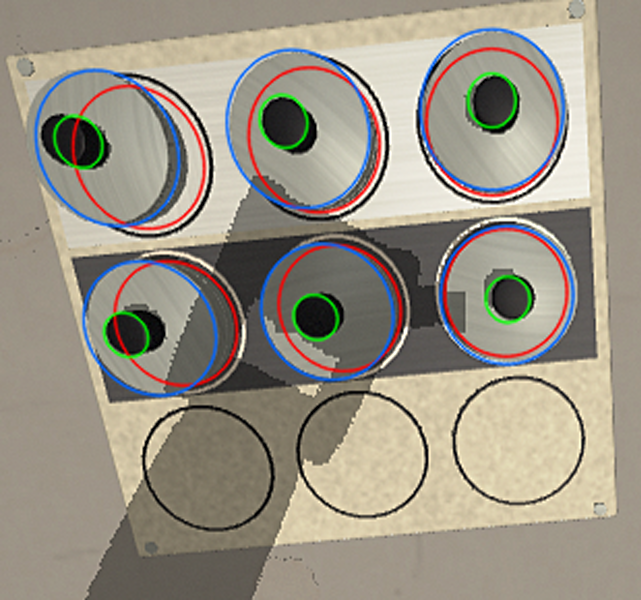

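View pics/w24.png

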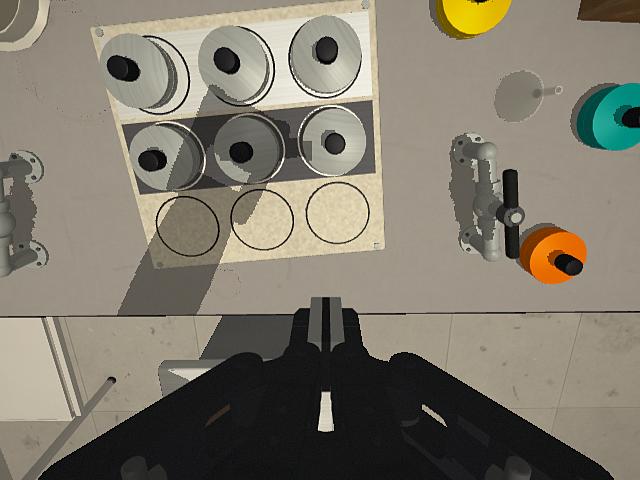

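```bash
python3 - <<'E'
from h import *
A=lambda p,q,z:np.degrees(np.arctan2(*(toplane('wrist',p,z)-toplane('wrist',q,z))[1::-1]))
im=cv2.imread('pics/w24.png');cv2.imwrite('pics/w24c.png',cv2.resize(im[120:280,430:590],None,fx=3.75,fy=3.75))
print('bar',A((511,172),(512,256),.12),'pipe',A((486,150),(491.5,252),.06))
im=snap('side');cv2.imwrite('pics/d2.png',cv2.resize(cv2.cvtColor(im,cv2.COLOR_RGB2BGR)[160:400,210:430],None,fx=2.5,fy=2.5))
im=snap('scene');cv2.imwrite('pics/s2.png',cv2.resize(cv2.cvtColor(im,cv2.COLOR_RGB2BGR)[190:400,120:420],None,fx=2.6,fy=2.6))
E
```

```text
bar 9.899313534441426 pipe 11.043014812671974
```

View pics/w24c.png

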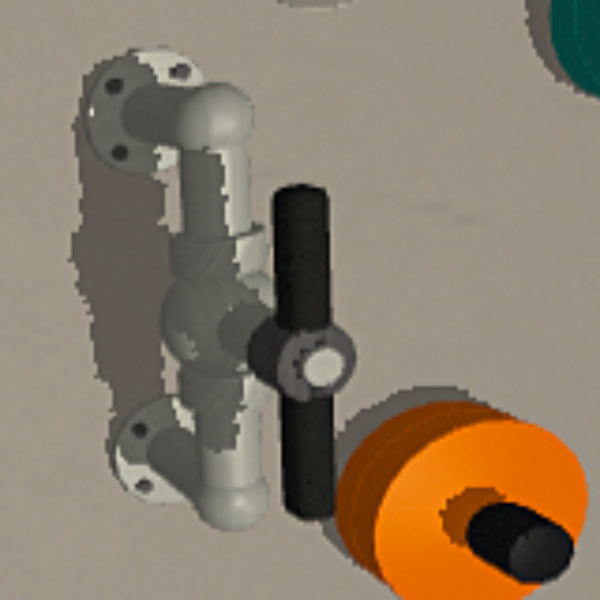

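View pics/d2.png

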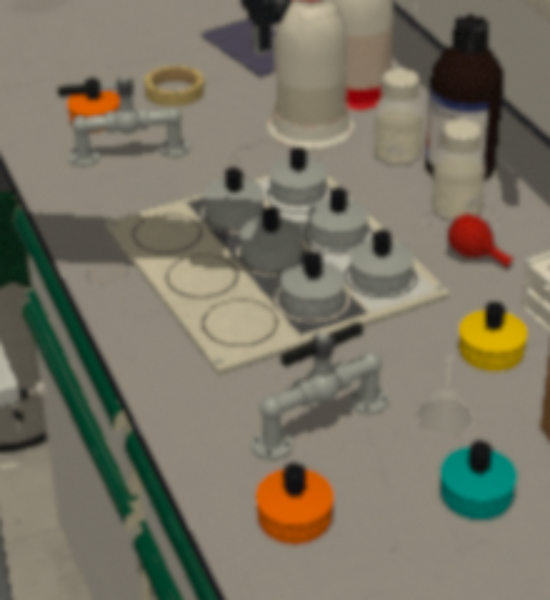

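View pics/s2.png

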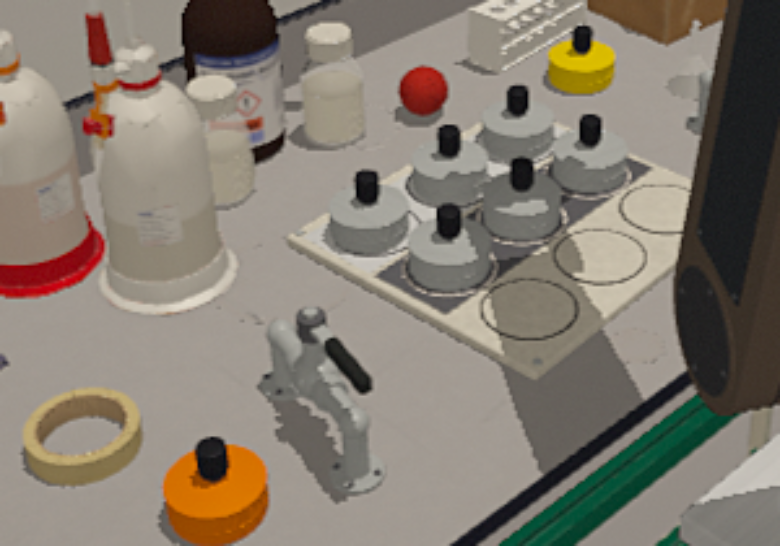

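Both valves are open and the bystanders are untouched. done_1 is the least centred, so I'll measure it from the two fixed cameras as well before deciding.

```bash
python3 - <<'E'
from h import *
for c in ('scene','side'):
    im=snap(c); m=(im.max(2)<60).astype(np.uint8)
    for r in (0,1):
        for k in (1,2,3):
            o=ringpt(PL,r,k); p=proj(c,np.append(o,.069))
            w=np.zeros_like(m); cv2.circle(w,tuple(int(v) for v in p),13,1,-1)
            n,l,st,ce=cv2.connectedComponentsWithStats(m)
            b=[i for i in range(1,n) if 25<st[i,4]<400 and np.linalg.norm(ce[i]-p)<15]
            for i in b: print(c,r,k,'area',st[i,4],'d mm',np.round((toplane(c,ce[i],.069)[:2]-o)*1000,1))
E
```

```text
scene 0 1 area 111 d mm [-1.8  1.4]
scene 0 2 area 101 d mm [-2.5  2.7]
scene 0 3 area 87 d mm [-2.1 -0.7]
scene 1 1 area 98 d mm [-2.4 11. ]
scene 1 2 area 90 d mm [-4.6  1.9]
scene 1 3 area 82 d mm [-3.9  0.8]
side 0 1 area 42 d mm [-2.6 -7.4]
side 0 2 area 60 d mm [-4.1 -8. ]
side 0 3 area 64 d mm [-4.1 -6. ]
side 1 1 area 42 d mm [-3.4 -1.4]
side 1 2 area 46 d mm [-5.3 -8. ]
side 1 3 area 50 d mm [-4.4 -9.3]
```

done_1 is about 8–9 mm off towards +y, consistent across the cameras. That passes, but there's plenty of time, so I'll re-grip it and centre it.

```bash
python3 - <<'E'
from h import *
way([.631,.086,.16])
E
```

```text
now [ 0.4817 -0.15    0.3833] yaw -0.5 open 0.0 F [ 0.5  0.4 -0.3] t 36.8
turn [  0.3  -0.2 -95.1] shift [ 0.1463 -0.2374  0.2238] maxrows 8.888497388727172
```

Call:
{"op": "move_arm", "data": {"plan": [[[0,0,-10,0.015,-0.025,0,0.06],[0,0,-20,0.03,-0.05,0,0.06],[0,0,-30,0.06,-0.1,0,0.06],[0,0,-40,0.08,-0.14,0.02,0.06],[0,0,-50,0.1,-0.18,0.05,0.06]]]}}

```text
time: 37.42
eef_pos: [0.5846, 0.0306, 0.3345]
tcp_rot: [0.907, 0.422, 0.003, 0.003]
contact_force: [1.3, -0.2, -0.3]
opening: 0.703
```

```bash
python3 - <<'E'
from h import *
way([.631,.086,.16])
E
```

```text
now [0.5846 0.0306 0.3345] yaw 49.9 open 0.7 F [ 1.3 -0.2 -0.3] t 37.42
turn [  0.5  -0.1 -44.8] shift [ 0.0715 -0.0016  0.1748] maxrows 4.183628479993528
```

Call:
{"op": "move_arm", "data": {"plan": [[[0.5,0,-10,0.02,0,0.03,0.06],[0.5,0,-20,0.04,0,0.07,0.06],[0.5,0,-30,0.06,-0.002,0.12,0.06],[0.5,0,-40,0.0715,-0.002,0.165,0.06],[0.5,0,-45,0.0715,-0.002,0.175,0.06]]]}}

```text
time: 38.05
eef_pos: [0.6284, 0.0871, 0.1547]
tcp_rot: [0.675, 0.738, -0.002, -0.003]
contact_force: [-0.1, -0.4, 0.6]
opening: 0.706
```

```bash
python3 - <<'E'
from h import *
look('w25.png');way([.631,.086,.062])
E
```

```text
v [-0.01, 0.04, 0.01, -0.01, -0.13, -0.67]
0.72 [331.9 243.2] [0.634 0.084]
knob [ 80. 225.] [26, 180, 112, 106, 595] by top [0.4676 0.0866] by mid [0.4571 0.0828]
knob [331. 253.] [311, 232, 38, 44, 1190] by top [0.6321 0.0847] by mid [0.6325 0.0826]
knob [176. 262.] [152, 241, 49, 44, 1366] by top [0.5293 0.0727] by mid [0.5228 0.066 ]
now [0.6293 0.0865 0.157 ] yaw 94.9 open 0.7 F [-0.2  0.1 -0.5] t 38.15
turn [-0.3 -0.1  0.3] shift [-0.0008  0.002   0.095 ] maxrows 1.5203589904047323
```

View pics/w25.png

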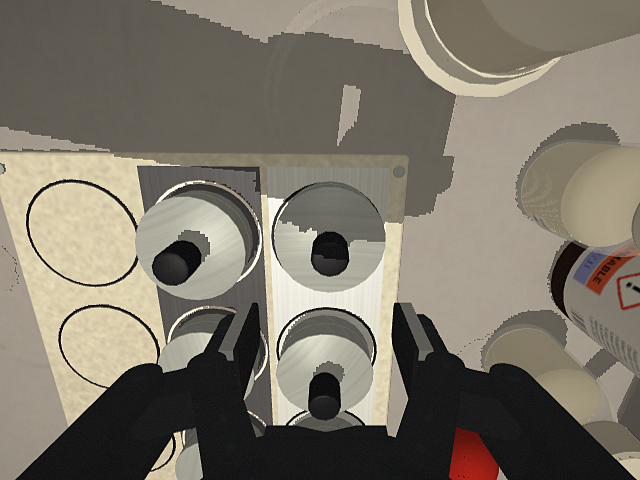

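The knob is at (331,253). I'll grip it.

Call:
{"op": "move_arm", "data": {"plan": [[[-0.3,0,0,0,0.002,0.05,0.06],[-0.3,0,0,0,0.002,0.092,0.06],[-0.3,0,0,0,0.002,0.092,0.06],[-0.3,0,0,0,0.002,0.092,0.015],[-0.3,0,0,0,0.002,0.092,0.015]]], "force": 40}}

```text
time: 38.78
eef_pos: [0.6328, 0.0867, 0.0685]
tcp_rot: [0.676, 0.737, 0.002, 0.001]
contact_force: [-1.4, -0.1, 16.2]
opening: 0.285
```

Call:
{"op": "move_arm", "data": {"plan": [[[0,0,0,0,0,0,0.015],[0,0,0,-0.002,0,0,0.015],[0,0,0,-0.005,-0.001,0,0.015],[0,0,0,-0.008,-0.002,0,0.015],[0,0,0,-0.008,-0.002,0,0.015]]]}}

```text
time: 39.4
eef_pos: [0.6316, 0.0781, 0.0687]
tcp_rot: [0.676, 0.737, 0.002, 0.002]
contact_force: [0.5, -0.1, -1.9]
opening: 0.283
```

Call:
{"op": "move_arm", "data": {"plan": [[[0,0,0,0,0,0,0.06],[0,0,0,0,0,0,0.06],[0,0,0,0,0,0,0.06],[0,0,0,0,0,-0.03,0.06],[0,0,0,0,0,-0.08,0.06]]]}}

```text
time: 40.02
eef_pos: [0.6294, 0.0781, 0.1469]
tcp_rot: [0.676, 0.737, 0.0, -0.0]
contact_force: [0.7, -0.1, 0.0]
opening: 0.704
```

```bash
python3 - <<'E'
from h import *
rel([.5,-.04,.38],30)
E
```

```text
now [0.6294 0.0781 0.1469] yaw 94.9 open 0.7 F [ 0.7 -0.1  0. ] t 40.02
turn [-0.  -0.  64.9] shift [-0.1064 -0.139  -0.2332] maxrows 6.063207208239158
```

Call:
{"op": "move_arm", "data": {"plan": [[[0,0,5,0,0,-0.05,0.06],[0,0,15,-0.02,-0.03,-0.09,0.06],[0,0,25,-0.05,-0.07,-0.14,0.06],[0,0,35,-0.08,-0.11,-0.19,0.06],[0,0,45,-0.106,-0.139,-0.233,0.06]]]}}

```text
time: 40.65
eef_pos: [0.5042, -0.0344, 0.3725]
tcp_rot: [0.908, 0.419, 0.0, -0.0]
contact_force: [0.3, -0.0, -0.5]
opening: 0.705
```

Call:
{"op": "move_arm", "data": {"plan": [[[0,0,10,0,0,0,0.04],[0,0,20,0,0,0,0.04],[0,0,20,0,0,0,0.04],[0,0,20,0,0,0,0.04],[0,0,20,0,0,0,0.04]]]}}

```text
time: 41.28
eef_pos: [0.5042, -0.0342, 0.3723]
tcp_rot: [0.967, 0.256, -0.0, -0.0]
contact_force: [0.2, -0.9, -0.4]
opening: 0.47
```

```bash
python3 - <<'E'
from h import *
check('w26.png')
for c in ('scene','side'):
    im=snap(c); m=(im.max(2)<60).astype(np.uint8);n,l,st,ce=cv2.connectedComponentsWithStats(m)
    for r in (0,1):
        for k in (1,2,3):
            o=ringpt(PL,r,k); p=proj(c,np.append(o,.069))
            for i in [i for i in range(1,n) if 25<st[i,4]<400 and np.linalg.norm(ce[i]-p)<15]: print(c,r,k,'d mm',np.round((toplane(c,ce[i],.069)[:2]-o)*1000,1))
E
```

```text
v [-0.0, 0.0, -0.0, 0.0, 0.0, 0.01]
plate by wait row [ 0.5331 -0.0459  0.0813] -59.43391799926758
done_1_mid 0.61 [298.  51.] [0.631 0.076] nearest (np.float64(0.0034111779000155426), 1, 1, array([ 0.003 , -0.0016]))
new_1_mid 0.94 [262. 136.] [0.523 0.069] nearest (np.float64(0.0009163658829410852), 0, 1, array([-0.0007,  0.0006]))
new_1_mid 0.65 [299.  52.] [0.631 0.074] nearest (np.float64(0.0038021827967557355), 1, 1, array([ 0.0026, -0.0028]))
scene 0 1 d mm [-2.2  1.8]
scene 0 2 d mm [-2.7  2.1]
scene 0 3 d mm [-2. -1.]
scene 1 1 d mm [-0.3  2.2]
scene 1 2 d mm [-4.6  1.9]
scene 1 3 d mm [-4.   1.1]
side 0 1 d mm [ -3. -10.]
side 0 2 d mm [-2.  -4.2]
side 0 3 d mm [-3.6 -9. ]
side 1 1 d mm [-1.3 -8. ]
side 1 2 d mm [-5.2 -6.4]
side 1 3 d mm [-4.4 -9.3]
```

View pics/cw26.png

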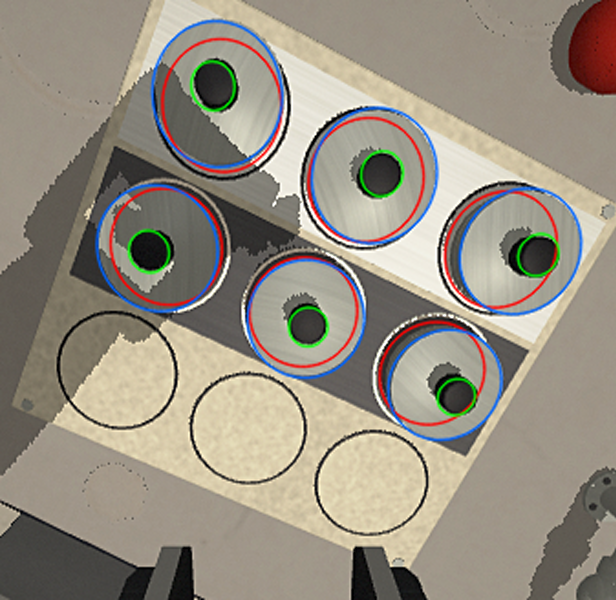

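View pics/w26.png

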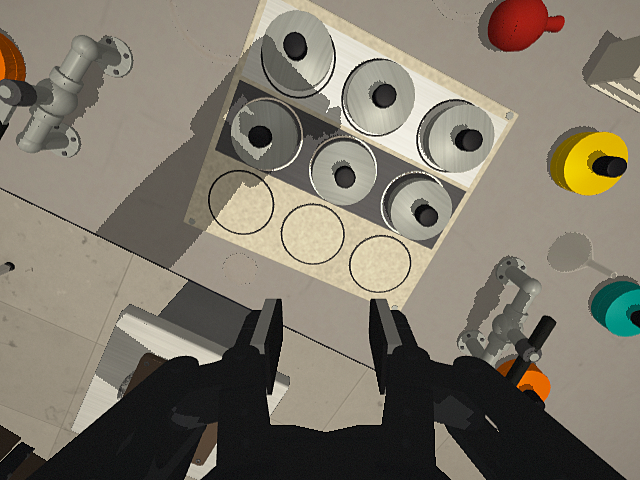

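All six pots match their ring overlays (knobs inside the predicted circles), both handles lie along their pipes and the arm is clear. I'm handing in.

```bash
python3 -c "
from plant import ticket,get_state
print(ticket.sign_off());print(get_state()['time'])"
```

```text
the job is handed in; nothing more can be done
None
the job is handed in; nothing more can be done
```

I shut the hot lever to its stop and slid the three finished pots onto the cooling rings and the three new ones onto the heated rings. Then I opened the hot and cold valves to their stops, and handed the job in at about 41 s of the 210 s allowed. No verdict was reported.

- **Pots:** the last wrist view showed all six pots upright in their rings. The network gave done_1 and new_1 as 1–4 mm off centre. The other four I judged from the ring overlay and the knob positions in the fixed cameras. Those cameras read up to about 5 mm off (scene) and 10 mm off (side), and the side reading looks like a shared calibration and blob bias. I re-gripped done_1 after both valves were open because it was about 8 mm off centre; it was still within the limit then.
- **Hot valve:** when shut, the lever matched the perpendicular to the pipe (both 257.9°). When open, it read 167.8° against 168° for the pipe. Both stops showed as a rise in force (about 17 N and 13 N).
- **Cold valve:** the bar lines up with the pipe, but less exactly. I measured 9.9° for the bar against 11.0° for the pipe, with about 14 N at the stop. The network's own points gave about 14° for the bar, which disagrees slightly but is still within tolerance.
- **Bystanders:** I saw no change to the tape, the funnel or the look-alike pots in the camera views. I did not measure their displacement.

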